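# Sort mixed sample ware back to its racks

## Task

Clear up the mixed ware at the front of the bench, each kind to its own place: the two vials upright into the two empty wells of the three-well vial rack, the two dropper bottles upright into the wells of the two-well dropper-bottle rack, and the Petri dish on top of the dish already lying in the four-rod dish holder. Everything is closed but full, so keep each piece upright all the way, set it down rather than drop it, knock nothing over, and leave the vial and the dish that are already put away in their places.

Things in the scene. Friction and masses are not known exactly. Their poses are not given: they have to be found in the camera images.
- vial_a_mid (a point): Centre (half-way up, 27 mm above its foot) of a loose sample vial: round clear glass vial 24 mm in diameter with a white screw cap 22 mm wide, 54 mm tall in all (cap from 42 mm up), about 25 g. It stands on the worktop; its z axis points up.
- vial_b_mid (a point): Centre (27 mm above its foot) of the other loose sample vial, the same in every way as vial_a; the two may be exchanged.
- dropper_a_mid (a point): Centre (half-way up, 54.5 mm above its foot) of a loose amber dropper bottle: round body 33 mm in diameter up to 67 mm, screw cap 23 mm in diameter from 67 to 80 mm, above it a rubber bulb 12 mm thick; 109 mm tall in all, about 60 g. It stands on the worktop; its z axis points up.
- dropper_b_mid (a point): Centre (54.5 mm above its foot) of the other loose dropper bottle, the same in every way as dropper_a; the two may be exchanged.
- dish_mid (a point): Centre (half-way up, 7 mm above its underside) of the loose Petri dish with lid: flat round dish, 62 mm across at its rim (58 mm where fingers grip it), 14 mm high, about 35 g, lying on the worktop; its z axis points up. On a stack the dishes nest 2 mm into one another, so each adds 12 mm.
- kept_vial_mid (a point): Centre (27 mm above its foot) of the vial, like vial_a, that already stands in one end well of the vial rack.
- kept_dish_mid (a point): Centre (7 mm above its underside) of the dish, like the loose one, that already lies in the dish holder.
- vial_rack: White two-deck rack with three round wells in a row, 58 mm deep, 170 mm long, 24 mm high, fixed to the worktop. Origin: middle of its underside; z up, y along the row (to the robot's left when not turned). Wells on its centre line at y = -52, 0 and +52 mm, the +52 mm one being taken. Wells are 34 mm in diameter with a bevelled mouth 40 mm wide at z = 24 mm; a vial stands on the lower deck at z = 5 mm, so that its upper 35 mm stand clear of the rack.
- dropper_rack: White two-deck rack with two larger round wells in a row, 68 mm deep, 144 mm long, 36 mm high, fixed to the worktop. Origin: middle of its underside; z up, y along the row. Wells on its centre line at y = -34 and +34 mm, both empty, 46 mm in diameter with a bevelled mouth 52 mm wide at z = 36 mm; a bottle stands on the lower deck at z = 5 mm.
- dish_holder: Aluminium plate 92 x 92 x 6 mm, fixed to the worktop, with four round-topped upright steel rods, 6 mm thick and 48 mm high in all, at x, y = +-28.5 mm round the stack of dishes. Origin: middle of its underside; z up, x and y along the sides of the plate. Between neighbouring rods there is 51 mm of free width for a finger on each of the four sides. The dish already there lies on the plate (underside at z = 6 mm, so that the next dish's underside comes to z = 18 mm).
Not all that is in view belongs to the job. What is shaped like the part that bears vial_b_mid but brown, turquoise or yellow is not meant.

How it is judged:
By the outcome, as a careful person would: the job done as asked, in the order asked, and still so for the second after the job is handed in, with the robot touching nothing.
It also fails if it takes over 125 s, if anything falls off the work surface, if the arm or the gripper's body presses on something with over 40 N, if the wrist force passes 120 N, or if a joint passes its speed limit or range.

## Robot

A 6-joint arm with a two-finger parallel gripper is mounted at the origin on a cart in front of the work surface, level with it; the furniture and walls round the work are solid. World frame = base frame: x ahead of the robot, y to its left, z up, the work surface at z = 0. Lengths are in mm, angles in rad, forces in N, time in s.
With the tool pointing down it reaches from about 400 to 825 mm from the base axis. Payload 7 kg.
Tool frame: the origin (TCP) lies on the mounting face of the last link; the fingertips stand 178 mm ahead of it and the grasp point (between the pads) lies 159 mm ahead of it; x points along the fingers, y is the direction in which the jaws open and shut, and the axes are right-handed (so a half turn about x gives the same grasp; the last joint's range is limited). The gripper opens to 88 mm and grips with 3 to 60 N. Pads are 19 mm wide; open, the fingers measure 130 mm over their backs; the gripper's body (78 mm by 193 mm) begins 47 mm behind the grasp point.
Start: joints at [-1.036, 0.359, 0.012, 0, -1.224, -0.288], TCP at [164.878, -654.531, 404.661] pointing down, gripper open.
Joint ranges: [-3.07, 3.07], [-1.43, 2.12], [-1.02, 1.25], [-3.03, 1.67], [-3.05, -0], [-3.03, 3.03]. Speed limits (rad/s): [2.39, 2.39, 3.01, 3.14, 3.14, 3.14].

## Interface

Orientations are given as a unit quaternion [w, x, y, z].
In Python, from bench import arm, cams, finish_job, spotter gives the robot as it stands.
- The arm moves only by the tool arm_command, never from a script. Its argument "moves" is one flat list of numbers, 7 for each row, row after row: the shift along the tool's x, y, z in m, then the turn, a rotation vector about the tool's x, y, z in rad, then the closure, from -1 (fully open) to 1 (shut), so that 0 is half open. A call has 1 to 10 rows; each row is the pose to reach, as a shift and turn from the pose commanded when the call began, along the tool's axes at that moment; what a row does not reach only later rows make up. A row lasts 1/8 s, in which the tool goes at most 62.5 mm and 10.7 degrees, less where a joint would pass 70% of its speed; a pose out of reach is approached as far as the arm can. A call with a gripper value outside its range is refused whole. The fingers move at their own pace and stop on an object; "newtons" is the grip in N (left out, the last holds). Time passes only in rows, so rows that repeat a pose let the fingers close. It gives the time, the measured TCP pose, the force and the opening at its end, in the units of the state.
- arm.sense(): the state, without advancing time (a new reading comes with each control period).
- cams.get_image(name): name is "side" or "top" or "wrist"; returns the picture (384x512x3 uint8, blue, green, red); there is no depth.
- cams.camera_info(name): a dict with "intrinsics" (3x3 intrinsics, pixels), "k1" (the pictures are not rectified: a ray, as slopes to the right and down, at radius r is drawn at 1 + k1 r^2 times it, then the intrinsics apply), "T" (4x4, takes a point from camera to world coordinates); the wrist camera has in their place "T_tool_cam" (4x4, takes a point from camera to tool coordinates, whose origin is the TCP and whose axes are the tool frame's). Camera axes: x right, y down, z forward; pixel columns grow to the right and rows downward; lengths in mm; the calibration is good to about 2 mm. A picture is of the moment at which its call begins: read the wrist's pose just before it. camera_info takes no time and is no camera call.
- finish_job(): hands the job in, once; it reports no verdict.
Trained networks look in the newest picture that a camera, given by its name, has taken for a name from the list of things; names that differ only in an ending like _2 or _b are one class to them, and where a whole thing is asked for, a point or a joint stands for the part that bears it (a point fixed in the world has none). Each returns a list of dicts, best first, with "confidence" (0 to 1); they miss things now and then, are a little off and sometimes report something else, mostly with a low value. They report only what shows in the picture. A call takes as long as a camera call. They do not tell look-alikes from the thing itself.
- spotter.find_in(target, camera): "box" ([left, top, width, height] in pixels, round what is visible of it).
- spotter.tip_of(target, camera): "centre" ([row, column] in pixels: a listed point, or the origin of a listed thing).
The state is a dict: "time": time; "q": joint angles; "qvel": joint speeds; "effort": joint torques, N m; "tool_pos": TCP position; "eef_rot": TCP orientation; "contact_force": force on the tool from outside, world axes, zero at the start; "ft_torque": the same for the moment, N m; "gripper_width": finger opening in mm.
Only numpy, scipy, OpenCV 4.12 (cv2) and the standard library are available. Lean on these libraries where they do the work, as an engineer would, in place of code of your own. Each camera call takes 0.05 s, during which the arm holds its last target.

## Working session

There is one attempt and no reset: what is moved stays moved. The work goes in short steps, Python scripts to look and compute and a tool call to move; the robot and the scene stay as the last step left them, time stands still between calls to the robot, and variables do not carry over. Pictures are saved under pics/ and viewed, and the job is handed in when it is done.

Besides the shell and the picture viewer there is one more tool, called after "Request:" in YAML: its name, and indented under it one key for each argument. arm_command: Moves the arm, as the interface text tells. Its arguments: {"type":"object","properties":{"moves":{"type":"array"},"newtons":{"type":"number"}},"required":["moves"]}

```bash
mkdir -p pics; ls; python3 - <<'E'
from bench import arm,cams,spotter
import cv2,numpy as np
print(arm.sense())
for n in ["side","top","wrist"]:
    im=cams.get_image(n); cv2.imwrite(f"pics/{n}0.png",im); print(n,cams.camera_info(n))
print(arm.sense()['time'])
E
```

```text
pics
{'time': 0.0, 'q': array([-1.03587013e+00,  3.59387560e-01,  1.10864875e-02, -3.35044354e-04,
       -1.22409737e+00, -2.88129983e-01]), 'qvel': array([ 1.59153304e-04, -3.62385225e-04,  6.93872968e-05, -1.35675990e-03,
       -1.80766852e-03, -8.28407862e-04]), 'effort': array([-2.65424587e-04, -5.82715845e+01,  2.93067706e+01,  6.99767411e+00,
        6.96237505e-03, -1.49798116e-04]), 'tool_pos': array([ 164.87542993, -654.36453251,  403.73675739]), 'eef_rot': array([ 0.70161025, -0.08643061,  0.70185925,  0.087558  ]), 'contact_force': array([0.49468776, 0.12864669, 0.06102017]), 'ft_torque': array([ 0.01377027,  0.01747908, -0.0005865 ]), 'gripper_width': 87.51215697926425}
side {'intrinsics': array([[396.89082227,   0.        , 253.07749698],
       [  0.        , 396.89082227, 190.11680574],
       [  0.        ,   0.        ,   1.        ]]), 'k1': -0.007267750488550551, 'T': array([[ 9.93977738e-01, -6.77006389e-02,  8.61677398e-02,
         3.90740750e+02],
       [-1.06234529e-01, -4.02450598e-01,  9.09256697e-01,
        -9.08219765e+02],
       [-2.68790009e-02, -9.
[... 558 characters left out ...]
-02, -9.96443372e-01,
         1.00740785e+03],
       [ 0.00000000e+00,  0.00000000e+00,  0.00000000e+00,
         1.00000000e+00]])}
wrist {'intrinsics': array([[322.91648341,   0.        , 257.42759633],
       [  0.        , 322.91648341, 198.73207848],
       [  0.        ,   0.        ,   1.        ]]), 'k1': -0.057477746828382865, 'T_tool_cam': array([[-9.15038024e-04, -2.56475518e-01,  9.66550294e-01,
         2.01705286e+01],
       [ 9.99999577e-01, -3.23829888e-04,  8.60775899e-04,
         9.81551172e-02],
       [ 9.22299290e-05,  9.66550673e-01,  2.56475706e-01,
        -6.87501502e+01],
       [ 0.00000000e+00,  0.00000000e+00,  0.00000000e+00,
         1.00000000e+00]])}
0.15
```

View pics/top0.png

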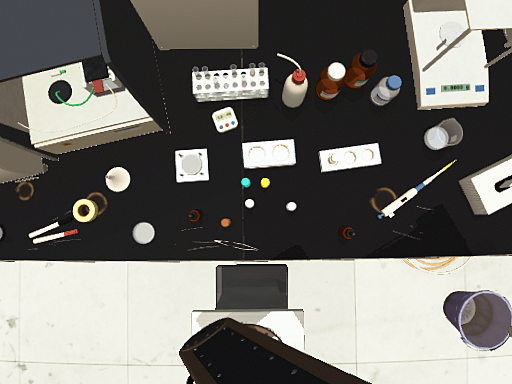

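View pics/side0.png

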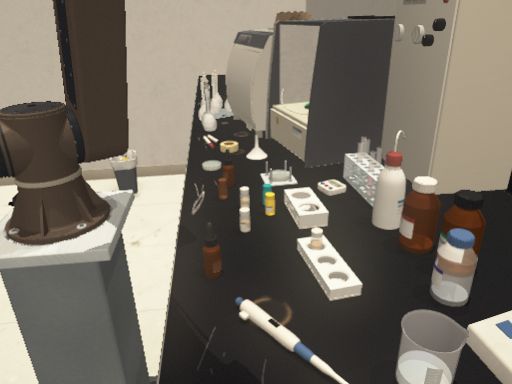

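```bash
python3 - <<'E'
from bench import arm,cams,spotter
import cv2,numpy as np
for t in ["vial_a_mid","dropper_a_mid","dish_mid","kept_vial_mid","kept_dish_mid","vial_rack","dropper_rack","dish_holder"]:
  for c in ["top","side"]:
    print(t,c,[([round(x) for x in d['centre']],round(d['confidence'],2)) for d in spotter.tip_of(t,c)])
E
```

```text
vial_a_mid top [([205, 289], 0.51)]
vial_a_mid side [([219, 246], 0.63), ([271, 324], 0.24)]
dropper_a_mid top [([233, 350], 0.55)]
dropper_a_mid side [([247, 211], 0.75)]
dish_mid top [([230, 144], 0.74)]
dish_mid side [([164, 213], 0.44)]
kept_vial_mid top [([160, 332], 0.47)]
kept_vial_mid side [([240, 314], 0.79)]
kept_dish_mid top [([163, 190], 0.86), ([214, 194], 0.55)]
kept_dish_mid side [([176, 282], 0.48)]
vial_rack top [([157, 348], 0.62)]
vial_rack side [([271, 326], 0.64)]
dropper_rack top [([154, 269], 0.8), ([216, 194], 0.44)]
dropper_rack side [([210, 305], 0.72)]
dish_holder top [([166, 194], 0.62)]
dish_holder side [([179, 278], 0.51)]
```

```bash
python3 - <<'E'
import cv2
t=cv2.imread('pics/top0.png'); s=cv2.imread('pics/side0.png')
cv2.imwrite('pics/topc.png',cv2.resize(t[130:260,115:405],(783,351),interpolation=cv2.INTER_CUBIC))
cv2.imwrite('pics/sidec.png',cv2.resize(s[140:310,180:380],None,fx=3.5,fy=3.5,interpolation=cv2.INTER_CUBIC))
E
```

```text
(no output)
```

View pics/topc.png

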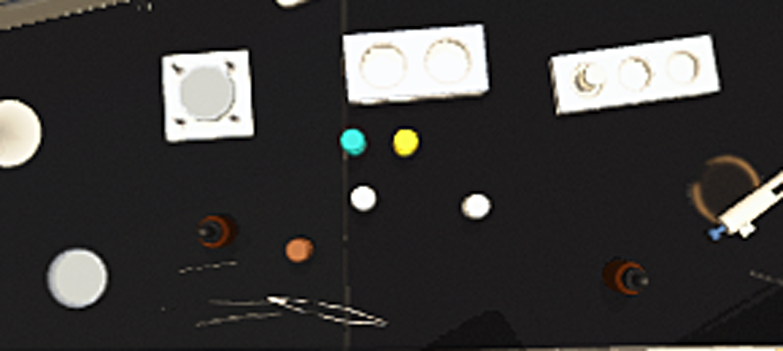

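View pics/sidec.png

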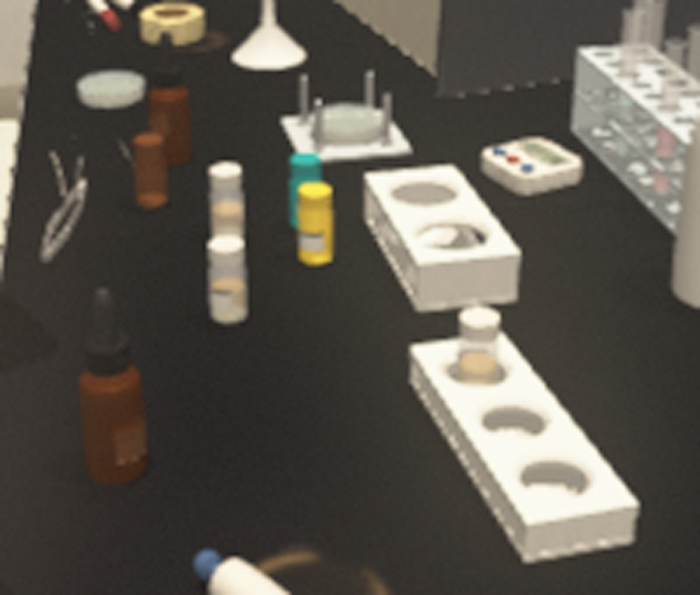

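View pics/wrist0.png

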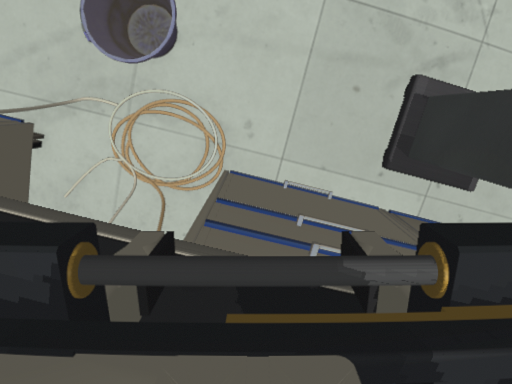

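```bash
cat > h.py <<'E'
import numpy as np,cv2
from bench import arm,cams,spotter
from scipy.spatial.transform import Rotation as R
def ray(cam,u,v,state=None):
    i=cams.camera_info(cam);K=i['intrinsics']
    p=np.array([(u-K[0,2])/K[0,0],(v-K[1,2])/K[1,1]]);q=p.copy()
    for _ in range(20): q=p/(1+i['k1']*(q@q))
    if cam=='wrist':
        s=state; q4=s['eef_rot'];T=np.eye(4);T[:3,:3]=R.from_quat([q4[1],q4[2],q4[3],q4[0]]).as_matrix();T[:3,3]=s['tool_pos'];T=T@i['T_tool_cam']
    else: T=i['T']
    return T[:3,3],T[:3,:3]@np.array([q[0],q[1],1])
def onz(cam,u,v,z,state=None):
    o,d=ray(cam,u,v,state); return o+d*(z-o[2])/d[2]
def proj(cam,P,state=None):
    i=cams.camera_info(cam);K=i['intrinsics']
    if cam=='wrist':
        s=state; q4=s['eef_rot'];T=np.eye(4);T[:3,:3]=R.from_quat([q4[1],q4[2],q4[3],q4[0]]).as_matrix();T[:3,3]=s['tool_pos'];T=T@i['T_tool_cam']
    else: T=i['T']
    c=np.linalg.inv(T)@np.append(P,1);q=c[:2]/c[2];q=q*(1+i['k1']*(q@q))
    return q*[K[0,0],K[1,1]]+K[:2,2]
def tri(a,b):
    (o1,d1),(o2,d2)=a,b
    d1=d1/np.linalg.norm(d1);d2=d2/np.linalg.norm(d2)
    t=np.linalg.lstsq(np.c_[d1,-d2],o2-o1,rcond=None)[0]
    p,q=o1+t[0]*d1,o2+t[1]*d2
    return (p+q)/2,np.linalg.norm(p-q)
E
python3 - <<'E'
from h import *
np.set_printoptions(precision=1,suppress=True)
im=cv2.imread('pics/top0.png').astype(int)
def cen(u,v,r,th):
    g=im.min(axis=2);ys,xs=np.mgrid[v-r:v+r+1,u-r:u+r+1]
    w=np.clip(g[v-r:v+r+1,u-r:u+r+1]-th,0,100); return (xs*w).sum()/w.sum(),(ys*w).sum()/w.sum()
for n,u,v in [("va",250,203),("vb",291,206)]:
    c=cen(u,v,7,60);print(n,c,onz("top",*c,54))
c=cen(144,233,14,60);print("dish",c,onz("top",*c,14))
def pc(x,y): return 115+(x+.5)/2.7-.5,130+(y+.5)/2.7-.5
for n,x,y,z in [("bulbA",207,231,109),("bulbB",639,281,109),("w1",634,74,24),("w2",684,68,24),("kept",588,79,59),("dw+",383,66,36),("dw-",449,61,36),("kdish",207,95,20),
 ("plate tl",162,57,6),("tr",248,51,6),("br",253,134,6),("bl",167,141,6),
 ("vr tl",552,59,24),("tr",712,36,24),("br",719,90,24),("bl",559,113,24)]:
    print(n,onz("top",*pc(x,y),z))
E
```

```text
va (np.float64(249.0657450076805), np.float64(202.93241167434715)) [454.6 -10.5  54. ]
vb (np.float64(290.9560471547082), np.float64(205.92097220200844)) [ 445.1 -124.6   54. ]
dish (np.float64(143.2482865535248), np.float64(232.53432332463012)) [374.9 292.2  14. ]
bulbA [423.1 136.8 109. ]
bulbB [ 370.7 -273.1  109. ]
w1 [ 582.7 -297.9   24. ]
w2 [ 588.6 -351.7   24. ]
kept [ 572.4 -241.    59. ]
dw+ [591.9 -32.4  36. ]
dw- [ 596.4 -101.3   36. ]
kdish [566. 154.  20.]
plate tl [610.  205.7   6. ]
tr [615.2 112.6   6. ]
br [525.4 107.2   6. ]
bl [519.  199.4   6. ]
vr tl [ 599.5 -211.1   24. ]
tr [ 622.9 -383.5   24. ]
br [ 564.8 -388.4   24. ]
bl [ 542.  -216.9   24. ]
```

```bash
cat >> h.py <<'E'
def rot(s):
    q=s['eef_rot']; return R.from_quat([q[1],q[2],q[3],q[0]]).as_matrix()
def target(yaw,sgn=1):
    # tool x down, tool y at world yaw (deg)
    a=np.radians(yaw); x=np.array([0,0,-1.]);y=np.array([np.cos(a),np.sin(a),0]);return np.c_[x,y,np.cross(x,y)]
def rel(p,yaw,s=None,cmd=None):
    """shift (m) and rotvec in tool axes from commanded pose cmd=(pos,R)"""
    P,M=cmd
    return np.round(np.r_[M.T@(np.array(p)-P)/1000,R.from_matrix(M.T@target(yaw)).as_rotvec()],4)
E
python3 - <<'E'
from h import *
np.set_printoptions(precision=3,suppress=True)
s=arm.sense();print(rot(s),s['time'])
y=rot(s)[:,1];print(np.degrees(np.arctan2(y[1],y[0])))
def pc(x,y): return 115+(x+.5)/2.7-.5,130+(y+.5)/2.7-.5
for n,x,y,z in [("turq",353,142,54),("yel",405,142,54),("brown",299,250,54)]: print(n,onz("top",*pc(x,y),z))
for n in ("top","side"):
  pass
E
```

```text
[[ 0.    -0.244  0.97 ]
 [-0.     0.97   0.244]
 [-1.    -0.     0.   ]] 0.95
104.13765985879932
turq [511.266  -1.078  54.   ]
yel [510.645 -53.824  54.   ]
brown [402.847  54.261  54.   ]
```

```bash
python3 - <<'E'
from h import *
s=arm.sense()
print(rel([500,-130,430],90,cmd=(np.array([164.878,-654.531,404.661]),target(104.1))).tolist())
E
```

```text
[-0.0253, 0.4271, 0.4528, 0.2461, 0.0, 0.0]
```

Request:
arm_command:
  moves: [-0.0253,0.0427,0.0453,0.0246,0,0,-1,-0.0253,0.0854,0.0906,0.0492,0,0,-1,-0.0253,0.1281,0.1358,0.0738,0,0,-1,-0.0253,0.1708,0.1811,0.0984,0,0,-1,-0.0253,0.2135,0.2264,0.123,0,0,-1,-0.0253,0.2563,0.2717,0.1477,0,0,-1,-0.0253,0.299,0.317,0.1723,0,0,-1,-0.0253,0.3417,0.3622,0.1969,0,0,-1,-0.0253,0.4271,0.4528,0.2461,0,0,-1,-0.0253,0.4271,0.4528,0.2461,0,0,-1]
  newtons: 15

```text
time: 2.2
tool_pos: [499.2, -129.5, 430.5]
eef_rot: [0.708, -0.0, 0.707, 0.0]
contact_force: [1.2, -0.8, -0.3]
gripper_width: 87.9
```

```bash
python3 - <<'E'
from h import *
s=arm.sense(); im=cams.get_image("wrist"); cv2.imwrite("pics/w1.png",im)
cv2.imwrite("pics/w1b.png",cv2.resize(im,(800,600),interpolation=cv2.INTER_CUBIC))
import pickle; pickle.dump(s,open('w1.pkl','wb'))
print(s['tool_pos'],s['q'])
for t in ["vial_a_mid","dropper_a_mid"]:
    print(t,[([round(x) for x in d['centre']],round(d['confidence'],2)) for d in spotter.tip_of(t,"wrist")])
E
```

```text
[ 499.17578293 -129.49870434  430.50423891] [ 1.27312994e-01  7.72459606e-02 -2.94016298e-01  1.64579456e-04
 -1.19832378e+00 -1.69774747e+00]
vial_a_mid [([124, 262], 0.84), ([224, 470], 0.22)]
dropper_a_mid [([58, 114], 0.86)]
```

View pics/w1b.png

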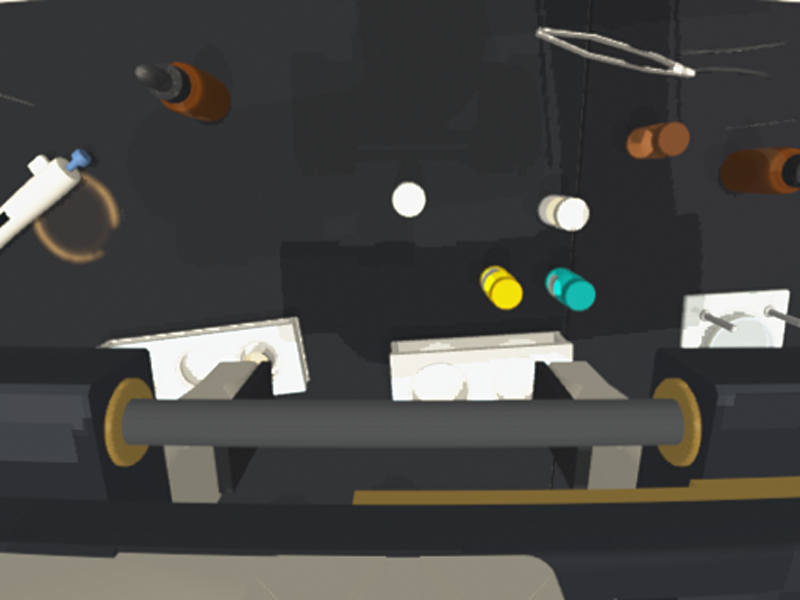

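```bash
python3 - <<'E'
from h import *
import pickle
np.set_printoptions(precision=1,suppress=True)
s=pickle.load(open('w1.pkl','rb')); im=cv2.imread('pics/w1.png').astype(int)
def cen(u,v,r,th):
    g=im.min(axis=2);ys,xs=np.mgrid[v-r:v+r+1,u-r:u+r+1]
    w=np.clip(g[v-r:v+r+1,u-r:u+r+1]-th,0,60); return (xs*w).sum()/w.sum(),(ys*w).sum()/w.sum()
f=512/800
c=cen(261,127,14,120);print(c,onz("wrist",*c,54,s))
for n,x,y,z in [("vb",408,199,54),("va",573,215,54),("yel",508,292,54),("turq",577,292,54),("brown",673,138,54),("bulbB",147,74,109),("footB?",206,98,60),("tweezers",545,33,5)]:
    print(n,onz("wrist",(x+.5)*f-.5,(y+.5)*f-.5,z,s))
cv2.imwrite("pics/w1c.png",cv2.resize(im[20:200,60:400].astype(np.uint8),None,fx=2.3,fy=2.3,interpolation=cv2.INTER_CUBIC))
E
```

```text
(np.float64(261.1930334486736), np.float64(127.34851211072665)) [ 445.5 -125.    54. ]
vb [ 445.3 -125.3   54. ]
va [455.8  -9.5  54. ]
yel [511.2 -52.5  54. ]
turq [511.1  -1.9  54. ]
brown [402.8  56.3  54. ]
bulbB [ 372.6 -273.1  109. ]
footB? [ 379.  -258.3   60. ]
tweezers [325.7 -23.6   5. ]
```

View pics/w1c.png

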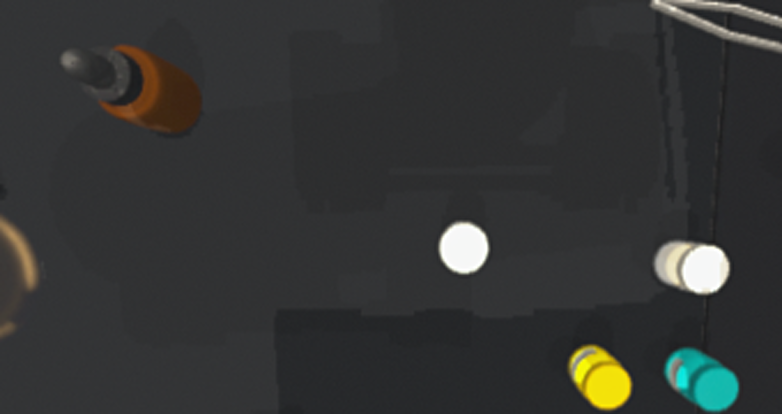

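Request:
arm_command:
  moves: [0.055,0.002,-0.02,0,0,0,-1,0.11,0.004,-0.04,0,0,0,-1,0.16,0.005,-0.0547,0,0,0,-1,0.2,0.005,-0.0547,0,0,0,-1,0.227,0.005,-0.0547,0,0,0,-0.6,0.227,0.005,-0.0547,0,0,0,0,0.227,0.005,-0.0547,0,0,0,1,0.227,0.005,-0.0547,0,0,0,1,0.227,0.005,-0.0547,0,0,0,1,0.227,0.005,-0.0547,0,0,0,1]
  newtons: 15

```text
time: 3.6
tool_pos: [443.9, -126.5, 203.5]
eef_rot: [0.707, -0.0, 0.707, 0.0]
contact_force: [-0.4, -0.7, 0.1]
gripper_width: 33.2
```

Request:
arm_command:
  moves: [0,0,0,0,0,0,1,0,0,0,0,0,0,1,0,0,0,0,0,0,1,0,0,0,0,0,0,1]
  newtons: 15

```text
time: 4.1
tool_pos: [443.9, -126.5, 203.1]
eef_rot: [0.707, -0.0, 0.707, 0.0]
contact_force: [-0.3, 0.4, 3.2]
gripper_width: 23.1
```

```bash
python3 - <<'E'
from h import *
for i in range(3):
    s=arm.sense(); print(s['tool_pos'],s['gripper_width']); im=cams.get_image("top")
cv2.imwrite("pics/t2.png",cv2.resize(im[130:260,115:405],(783,351),interpolation=cv2.INTER_CUBIC))
E
```

```text
[ 443.9381801  -126.50103684  203.07015015] 23.14965423317959
[ 443.91654053 -126.53853014  203.05825281] 22.473667795811615
[ 443.9206516  -126.50998045  203.05501084] 22.87638648149607
```

Request:
arm_command:
  moves: [-0.04,0,0,0,0,0,1,-0.08,-0.005,0.002,-0.1,0,0,1,-0.117,-0.03,0.02,-0.27,0,0,1,-0.117,-0.06,0.04,-0.44,0,0,1,-0.117,-0.09,0.06,-0.61,0,0,1,-0.117,-0.12,0.08,-0.78,0,0,1,-0.117,-0.15,0.1,-0.95,0,0,1,-0.117,-0.18,0.12,-1.12,0,0,1,-0.117,-0.205,0.135,-1.29,0,0,1,-0.117,-0.224,0.1455,-1.46,0,0,1]
  newtons: 15

```text
time: 5.5
tool_pos: [589.8, -351.5, 318.8]
eef_rot: [0.525, -0.473, 0.526, 0.474]
contact_force: [0.4, 1.0, -1.3]
gripper_width: 23.1
```

Request:
arm_command:
  moves: [0,0,0,-0.15,0,0,1,0,0,0,-0.25,0,0,1,0,0,0,-0.25,0,0,1,0,0,0,-0.25,0,0,1]

```text
time: 6.0
tool_pos: [589.4, -350.3, 319.6]
eef_rot: [0.464, -0.533, 0.464, 0.533]
contact_force: [-0.0, -0.3, 0.4]
gripper_width: 22.8
```

```bash
cat >> h.py <<'E'
import pickle
def snap(n,cam="wrist"):
    s=arm.sense(); im=cams.get_image(cam); cv2.imwrite(f"pics/{n}.png",im); pickle.dump(s,open(n+'.pkl','wb'))
    if cam=="wrist": cv2.imwrite(f"pics/{n}b.png",cv2.resize(im,(800,600),interpolation=cv2.INTER_CUBIC))
    y=rot(s)[:,1];print(s['time'],np.round(s['tool_pos'],1),'yaw',round(np.degrees(np.arctan2(y[1],y[0])),1),'w',round(s['gripper_width'],1),'q',np.round(s['q'],2),'tilt',np.round(rot(s)[:,0],3))
    return s
def px(n,x,y,z):
    s=pickle.load(open(n+'.pkl','rb')); f=512/800
    return np.round(onz("wrist",(x+.5)*f-.5,(y+.5)*f-.5,z,s),1)
E
python3 -c "
from h import *
snap('w2')"
```

```text
6.0 [ 589.4 -350.3  319.6] yaw -172.1 w 22.8 q [-0.25  0.43 -0.07 -0.   -1.06  0.39] tilt [-0.001  0.    -1.   ]
```

View pics/w2b.png

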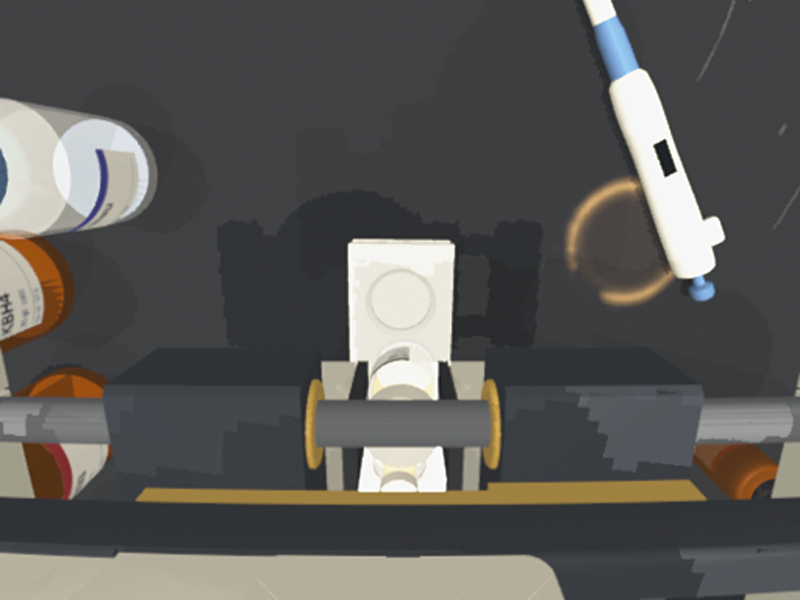

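```bash
python3 -c "
from h import *
for a in [(402,299,24),(402,301,5),(348,240,24),(454,240,24),(155,165,0),(72,290,0),(108,420,0)]: print(a,px('w2',*a))
"
```

```text
(402, 299, 24) [ 589.8 -352.4   24. ]
(402, 301, 5) [ 589.  -346.6    5. ]
(348, 240, 24) [ 623.5 -381.1   24. ]
(454, 240, 24) [ 566.3 -389.1   24. ]
(155, 165, 0) [ 742.1 -406.4    0. ]
(72, 290, 0) [ 793.7 -324.3    0. ]
(108, 420, 0) [ 772.3 -237.5    0. ]
```

Request:
arm_command:
  moves: [0.01,0,-0.003,0,0,0,1,0.03,0,-0.003,0,0,0,1,0.05,0,-0.003,0,0,0,1,0.065,0,-0.003,0,0,0,1,0.078,0,-0.003,0,0,0,1,0.088,0,-0.003,0,0,0,1,0.097,0,-0.003,0,0,0,1,0.104,0,-0.003,0,0,0,1,0.108,0,-0.003,0,0,0,1,0.1105,0,-0.003,0,0,0,1]

```text
time: 7.3
tool_pos: [589.9, -353.4, 209.4]
eef_rot: [-0.464, 0.534, -0.464, -0.534]
contact_force: [0.5, 0.3, -0.9]
gripper_width: 23.1
```

```bash
python3 -c "
from h import *
s=snap('w3');print(s['contact_force'])"
```

```text
7.3 [ 589.9 -353.4  209.4] yaw -172.0 w 23.1 q [-0.26  0.54 -0.17  0.   -0.85  0.4 ] tilt [ 0. -0. -1.]
[ 0.52302062  0.25575147 -0.91203726]
```

View pics/w3b.png

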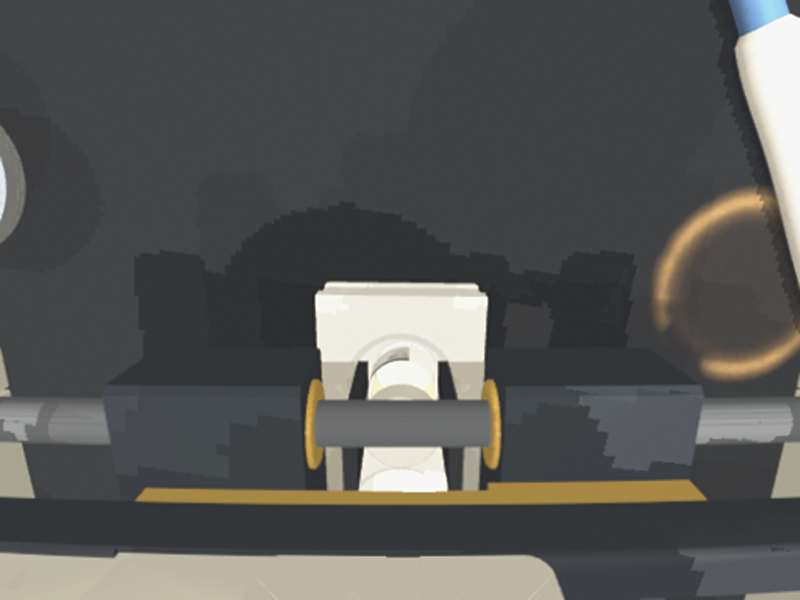

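Request:
arm_command:
  moves: [0.0013,0,0,0,0,0,1,0.0015,0,0,0,0,0,0.3,0.0015,0,0,0,0,0,0,0.0015,0,0,0,0,0,-0.2,0.0015,0,0,0,0,0,-0.2,-0.02,0,0,0,0,0,-0.2,-0.06,0,0,0,0,0,-0.2,-0.11,0,0,0,0,0,-0.2,-0.11,0,0,0,0,0,-0.2]

```text
time: 8.48
tool_pos: [591.1, -354.0, 324.8]
eef_rot: [-0.465, 0.537, -0.463, -0.531]
contact_force: [0.3, 0.1, -1.4]
gripper_width: 52.7
```

```bash
python3 -c "
from h import *
s=snap('w4');print(s['contact_force'])
print(rel([455.3,-10.5,300],90,cmd=(s['tool_pos'],rot(s))))"
```

```text
8.475 [ 591.1 -354.   324.8] yaw -171.9 w 52.7 q [-0.26  0.43 -0.06  0.   -1.07  0.4 ] tilt [ 0.008 -0.003 -1.   ]
[ 0.33348565  0.13073178 -1.40177169]
[0.0226 0.0865 0.3592 1.7114 0.003  0.0093]
```

View pics/w4b.png

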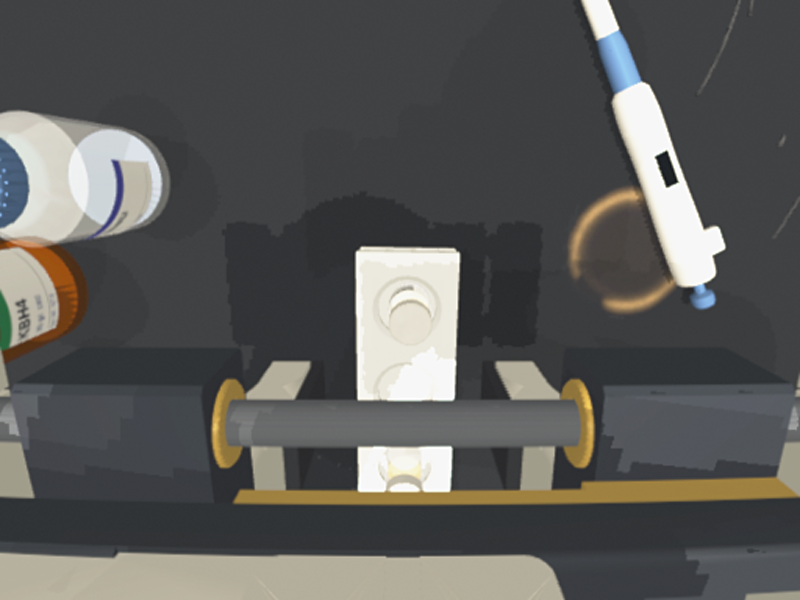

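Request:
arm_command:
  moves: [0,0.005,0.025,0.171,0,0,-0.4,0,0.014,0.065,0.342,0,0,-1,0,0.024,0.105,0.513,0,0,-1,0.01,0.034,0.145,0.685,0,0,-1,0.02,0.044,0.185,0.856,0,0,-1,0.02,0.054,0.225,1.027,0,0,-1,0.02,0.064,0.265,1.198,0,0,-1,0.02,0.074,0.305,1.369,0,0,-1,0.02,0.082,0.335,1.54,0,0,-1,0.02,0.0857,0.3582,1.711,0,0,-1]

```text
time: 9.78
tool_pos: [453.9, -9.8, 298.7]
eef_rot: [0.707, 0.002, 0.708, -0.002]
contact_force: [0.5, 0.9, -1.0]
gripper_width: 87.5
```

Request:
arm_command:
  moves: [0,0,0,0,0,0,-1,0,0,0,0,0,0,-1]

```text
time: 10.02
tool_pos: [454.9, -10.8, 299.0]
eef_rot: [0.707, -0.001, 0.707, 0.001]
contact_force: [0.5, -0.2, -0.3]
gripper_width: 87.4
```

```bash
python3 -c "
from h import *
s=snap('w5')
print(rel([455.3,-10.,203],90,cmd=(s['tool_pos'],rot(s))))"
```

```text
10.025 [454.9 -10.8 299. ] yaw 90.1 w 87.4 q [ 0.41  0.1  -0.6  -0.   -0.87 -1.98] tilt [-0.001 -0.    -1.   ]
[ 0.096   0.0008  0.0005  0.0025 -0.0009  0.0003]
```

View pics/w5b.png

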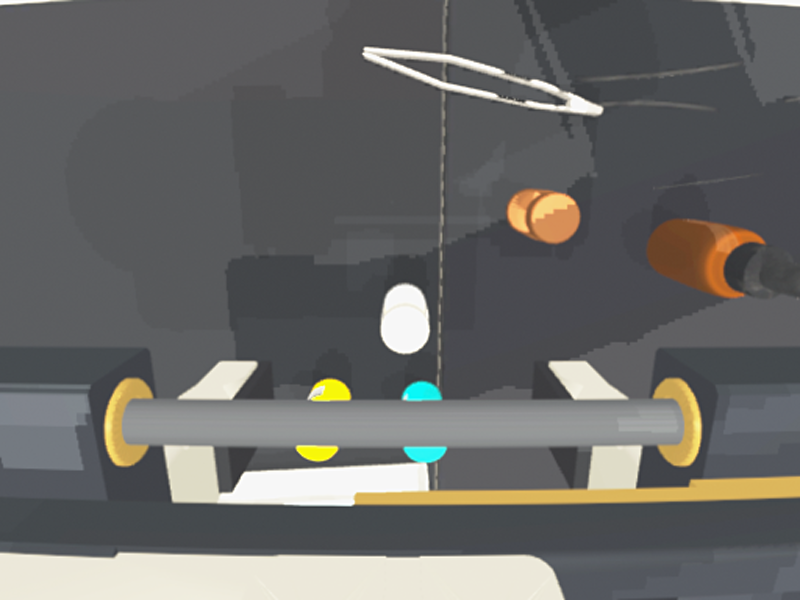

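```bash
python3 -c "
from h import *
print(px('w5',404,328,54))"
```

```text
[453.8  -9.9  54. ]
```

Request:
arm_command:
  moves: [0.03,0.001,0.0005,0,0,0,-1,0.06,0.001,0.0005,0,0,0,-1,0.085,0.001,0.0005,0,0,0,-0.5,0.096,0.001,0.0005,0,0,0,0,0.096,0.001,0.0005,0,0,0,0.5,0.096,0.001,0.0005,0,0,0,1,0.096,0.001,0.0005,0,0,0,1,0.096,0.001,0.0005,0,0,0,1,0.096,0.001,0.0005,0,0,0,1]

```text
time: 11.2
tool_pos: [455.6, -9.6, 203.8]
eef_rot: [0.707, 0.0, 0.707, 0.0]
contact_force: [-0.7, 0.6, 0.4]
gripper_width: 23.1
```

Request:
arm_command:
  moves: [0,0,0,0,0,0,1,0,0,0,0,0,0,1,0,0,0,0,0,0,1]

```text
time: 11.58
tool_pos: [455.8, -9.6, 203.7]
eef_rot: [0.707, 0.0, 0.707, -0.0]
contact_force: [-0.7, -0.7, 4.4]
gripper_width: 22.8
```

```bash
python3 -c "
from h import *
s=snap('w6')
yv=np.array([-.138,.99]);print(np.array([589.8,-352.4])+52*yv)
print(rel([582.6,-300.9,320],187.8,cmd=(s['tool_pos'],rot(s))))"
```

```text
11.575 [455.8  -9.6 203.7] yaw 90.0 w 22.8 q [ 0.41  0.25 -0.71  0.   -0.61 -1.98] tilt [ 0.  0. -1.]
[ 582.624 -300.92 ]
[-1.163e-01 -2.913e-01  1.269e-01 -1.707e+00  4.000e-04  4.000e-04]
```

Request:
arm_command:
  moves: [-0.04,0,0,0,0,0,1,-0.08,-0.008,0.003,-0.1,0,0,1,-0.1163,-0.04,0.018,-0.27,0,0,1,-0.1163,-0.08,0.035,-0.44,0,0,1,-0.1163,-0.12,0.052,-0.61,0,0,1,-0.1163,-0.16,0.07,-0.78,0,0,1,-0.1163,-0.2,0.088,-0.95,0,0,1,-0.1163,-0.24,0.105,-1.12,0,0,1,-0.1163,-0.272,0.118,-1.29,0,0,1,-0.1163,-0.2913,0.1269,-1.46,0,0,1]

```text
time: 12.88
tool_pos: [582.5, -302.5, 318.5]
eef_rot: [0.526, -0.472, 0.526, 0.473]
contact_force: [0.7, 0.1, -0.6]
gripper_width: 23.4
```

Request:
arm_command:
  moves: [0,0,0,-0.15,0,0,1,0,0,0,-0.247,0,0,1,0,0,0,-0.247,0,0,1,0,0,0,-0.247,0,0,1]

```text
time: 13.38
tool_pos: [582.3, -300.9, 319.4]
eef_rot: [0.465, -0.532, 0.466, 0.533]
contact_force: [-0.2, 0.4, 0.1]
gripper_width: 22.7
```

```bash
python3 -c "
from h import *
s=snap('w7')
print(rel([582.6,-301.4,210],187.8,cmd=(s['tool_pos'],rot(s))))"
```

```text
13.375 [ 582.3 -300.9  319.4] yaw -172.3 w 22.7 q [-0.18  0.39 -0.15 -0.   -1.04  0.31] tilt [-0.001  0.    -1.   ]
[ 0.1094 -0.0003 -0.0006 -0.0023  0.0004 -0.0005]
```

View pics/w7b.png

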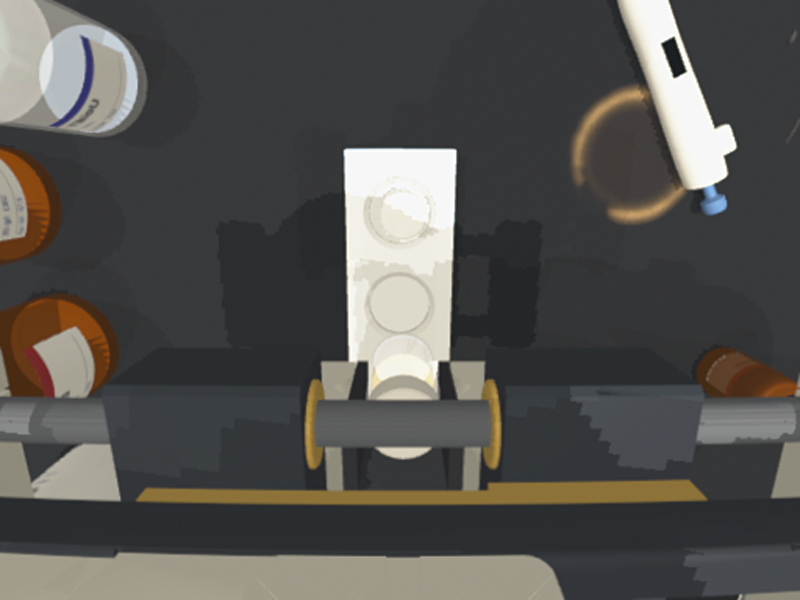

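```bash
python3 -c "
from h import *
print(px('w7',400,302,24),px('w7',400,211,59))"
```

```text
[ 583.6 -301.1   24. ] [ 590.4 -353.3   59. ]
```

Request:
arm_command:
  moves: [0.01,-0.001,0,0,0,0,1,0.03,-0.001,0,0,0,0,1,0.05,-0.001,0,0,0,0,1,0.065,-0.001,0,0,0,0,1,0.078,-0.001,0,0,0,0,1,0.088,-0.001,0,0,0,0,1,0.097,-0.001,0,0,0,0,1,0.104,-0.001,0,0,0,0,1,0.108,-0.001,0,0,0,0,1,0.1105,-0.001,0,0,0,0,1]

```text
time: 14.68
tool_pos: [583.4, -300.9, 209.2]
eef_rot: [-0.465, 0.533, -0.465, -0.533]
contact_force: [0.3, -0.2, -0.5]
gripper_width: 22.8
```

Request:
arm_command:
  moves: [0,0,0,0,0,0,1,0,0,0,0,0,0,0.3,0,0,0,0,0,0,0,0,0,0,0,0,0,-0.2,0,0,0,0,0,0,-0.2,-0.02,0,0,0,0,0,-0.2,-0.06,0,0,0,0,0,-0.2,-0.11,0,0,0,0,0,-0.2,-0.11,0,0,0,0,0,-0.2]

```text
time: 15.8
tool_pos: [584.6, -301.3, 324.4]
eef_rot: [-0.466, 0.536, -0.464, -0.53]
contact_force: [0.1, 0.0, -0.3]
gripper_width: 52.6
```

```bash
python3 -c "
from h import *
s=snap('w8');print(s['contact_force'])"
```

```text
15.8 [ 584.6 -301.3  324.4] yaw -172.2 w 52.6 q [-0.18  0.39 -0.14  0.   -1.04  0.32] tilt [ 0.008 -0.003 -1.   ]
[ 0.11725119  0.03290802 -0.33016828]
```

View pics/w8b.png

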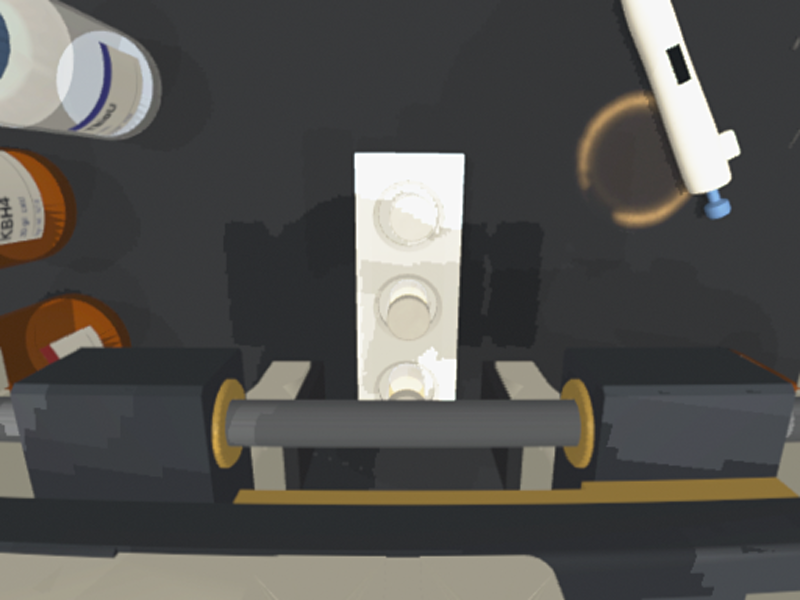

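```bash
python3 -c "
from h import *
print(rel([371.7,-273.,330],184,cmd=(np.array([583.4,-300.9,319.2]),target(187.8))))"
```

```text
[-0.0108  0.206   0.0564  0.0663  0.      0.    ]
```

Request:
arm_command:
  moves: [-0.0108,0.03,0.008,0.01,0,0,-1,-0.0108,0.07,0.019,0.03,0,0,-1,-0.0108,0.11,0.03,0.05,0,0,-1,-0.0108,0.15,0.041,0.066,0,0,-1,-0.0108,0.185,0.05,0.066,0,0,-1,-0.0108,0.206,0.0564,0.066,0,0,-1,-0.0108,0.206,0.0564,0.066,0,0,-1,-0.0108,0.206,0.0564,0.066,0,0,-1]

```text
time: 16.85
tool_pos: [371.9, -272.9, 329.8]
eef_rot: [0.482, -0.517, 0.482, 0.517]
contact_force: [0.2, -0.4, 0.1]
gripper_width: 87.6
```

```bash
python3 -c "
from h import *
s=snap('w9');print(s['contact_force'])"
```

```text
16.85 [ 371.9 -272.9  329.8] yaw -176.0 w 87.6 q [-0.2   0.07 -0.55  0.   -0.95  0.27] tilt [-0.  0. -1.]
[ 0.1697093  -0.36821774  0.09174269]
```

View pics/w9b.png

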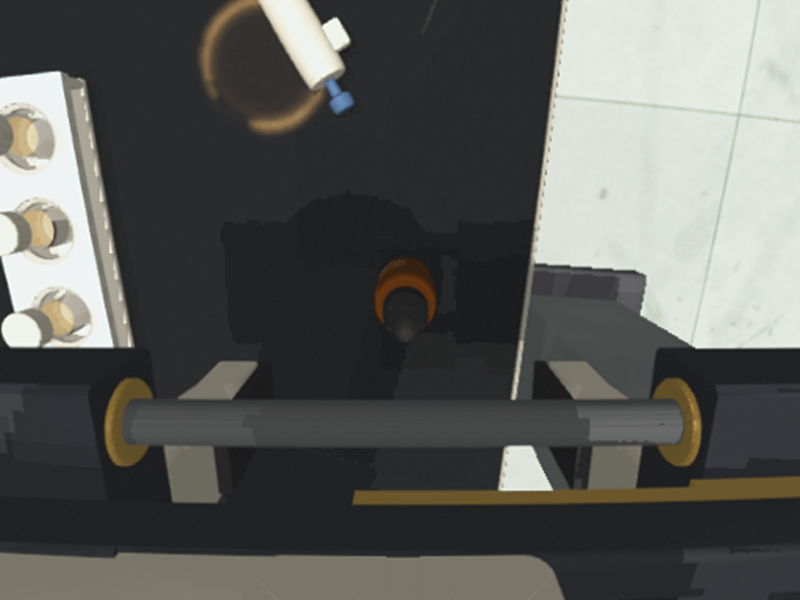

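```bash
python3 -c "
from h import *
print(px('w9',404,332,108),px('w9',405,290,67),px('w9',405,285,50))
s=pickle.load(open('w9.pkl','rb'))
print(proj('wrist',[371.9,-272.9,109],s)/.64,proj('wrist',[371.9,-272.9,67],s)/.64)"
```

```text
[ 371.6 -278.8  108. ] [ 371.6 -287.7   67. ] [ 371.5 -286.6   50. ]
[402.08243175 345.78509002] [402.10490707 318.50718545]
```

```bash
python3 - <<'E'
from h import *
np.set_printoptions(precision=1,suppress=True)
print(spotter.tip_of('dropper_a_mid','wrist'))
t=cv2.imread('pics/top0.png'); cv2.imwrite('pics/tb.png',cv2.resize(t[215:250,325:375],None,fx=8,fy=8,interpolation=cv2.INTER_CUBIC))
w=cv2.imread('pics/w9.png'); cv2.imwrite('pics/wb.png',cv2.resize(w[150:240,200:320],None,fx=5,fy=5,interpolation=cv2.INTER_CUBIC))
s=pickle.load(open('w9.pkl','rb'))
for y in (-273,-279,-285):
  print(y,[ (proj('wrist',[371.7,y,z],s)-[200,150]+.5)*5 for z in (0,67,80,109)],[(proj('top',[371.7,y,z])-[325,215]+.5)*8 for z in (0,67,80,109)])
E
```

```text
[{'centre': [197.0, 260.7], 'confidence': 0.92}]
-273 [array([290.4, 178.3]), array([290.6, 271.2]), array([290.6, 295. ]), array([290.7, 358.4])] [array([133.1, 133.6]), array([180.9, 143.7]), array([190.9, 145.8]), array([214.4, 150.8])]
-279 [array([292.5, 148.4]), array([293.3, 234.1]), array([293.5, 256.1]), array([294. , 314.8])] [array([149.7, 133.3]), array([198.6, 143.4]), array([208.9, 145.5]), array([232.9, 150.5])]
-285 [array([294.7, 118.2]), array([296. , 196.5]), array([296.3, 216.7]), array([297.2, 270.4])] [array([166.2, 133. ]), array([216.3, 143.1]), array([226.8, 145.2]), array([251.4, 150.2])]
```

View pics/tb.png

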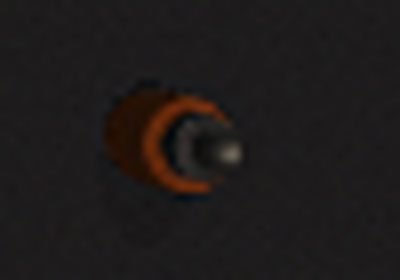

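View pics/wb.png

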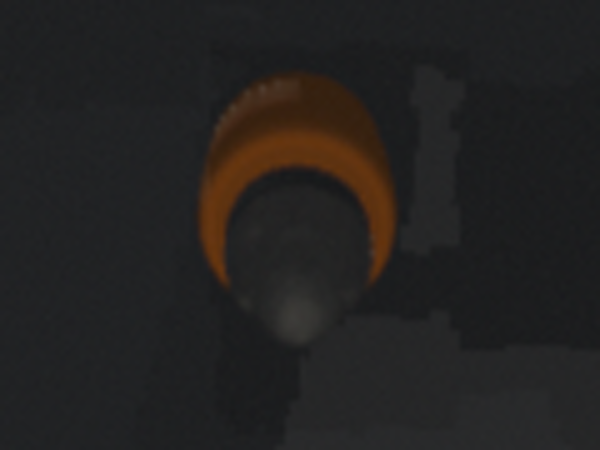

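Request:
arm_command:
  moves: [0.0,0.0008,-0.0049,0,0,0,-1,0.03,0.0008,-0.0049,0,0,0,-1,0.06,0.0008,-0.0049,0,0,0,-1,0.085,0.0008,-0.0049,0,0,0,-0.6,0.098,0.0008,-0.0049,0,0,0,-0.2,0.1038,0.0008,-0.0049,0,0,0,0,0.1038,0.0008,-0.0049,0,0,0,0.1,0.1038,0.0008,-0.0049,0,0,0,0.3,0.1038,0.0008,-0.0049,0,0,0,1,0.1038,0.0008,-0.0049,0,0,0,1]
  newtons: 20

```text
time: 18.2
tool_pos: [371.4, -277.9, 226.8]
eef_rot: [-0.482, 0.518, -0.482, -0.517]
contact_force: [-0.1, 0.1, 1.4]
gripper_width: 30.9
```

Request:
arm_command:
  moves: [0,0,0,0,0,0,1,0,0,0,0,0,0,1,0,0,0,0,0,0,1]

```text
time: 18.58
tool_pos: [371.5, -278.0, 226.7]
eef_rot: [-0.482, 0.518, -0.482, -0.517]
contact_force: [-0.2, 0.8, 6.0]
gripper_width: 31.2
```

```bash
python3 -c "
from h import *
s=snap('w10');print(s['contact_force'])
# dropper rack est
print(rel([596.5,-101.,340],183.7,cmd=(s['tool_pos'],rot(s))))"
```

```text
18.575 [ 371.5 -278.   226.7] yaw -176.0 w 31.2 q [-0.22  0.22 -0.67  0.   -0.68  0.29] tilt [ 0.001 -0.    -1.   ]
[-0.21699609  0.75668958  5.96988821]
[-0.1132 -0.237   0.1607  0.0056 -0.0005  0.0008]
```

View pics/w10b.png

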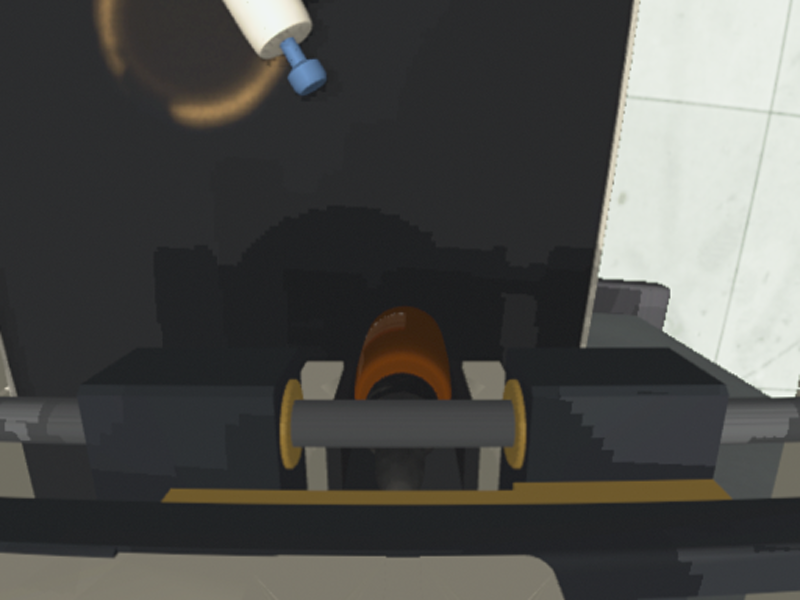

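Request:
arm_command:
  moves: [-0.03,0,0,0,0,0,1,-0.07,0,0,0,0,0,1,-0.1,-0.01,0.007,0,0,0,1,-0.1132,-0.035,0.024,0,0,0,1,-0.1132,-0.075,0.05,0,0,0,1,-0.1132,-0.115,0.078,0,0,0,1,-0.1132,-0.155,0.105,0.005,0,0,1,-0.1132,-0.195,0.13,0.005,0,0,1,-0.1132,-0.22,0.15,0.005,0,0,1,-0.1132,-0.237,0.1607,0.005,0,0,1]

```text
time: 19.88
tool_pos: [597.2, -99.9, 338.7]
eef_rot: [0.483, -0.516, 0.484, 0.517]
contact_force: [-0.7, -0.3, -0.3]
gripper_width: 31.0
```

Request:
arm_command:
  moves: [0,0,0,0,0,0,1,0,0,0,0,0,0,1,0,0,0,0,0,0,1]

```text
time: 20.25
tool_pos: [595.7, -101.7, 339.7]
eef_rot: [0.484, -0.516, 0.484, 0.516]
contact_force: [-0.8, -0.0, -0.8]
gripper_width: 31.0
```

```bash
python3 -c "
from h import *
s=snap('w11');print(s['contact_force'])
for y in(-34,34): print(proj('wrist',np.array([594.2-.065*y,-66.8+y,36]),s)/.64)
"
```

```text
20.25 [ 595.7 -101.7  339.7] yaw -176.3 w 31.0 q [ 0.15  0.29 -0.24 -0.   -1.04 -0.09] tilt [ 0.  0. -1.]
[-0.78328699 -0.00806022 -0.76044781]
[400.870347   300.54443358]
[401.06810346 408.30936962]
```

View pics/w11b.png

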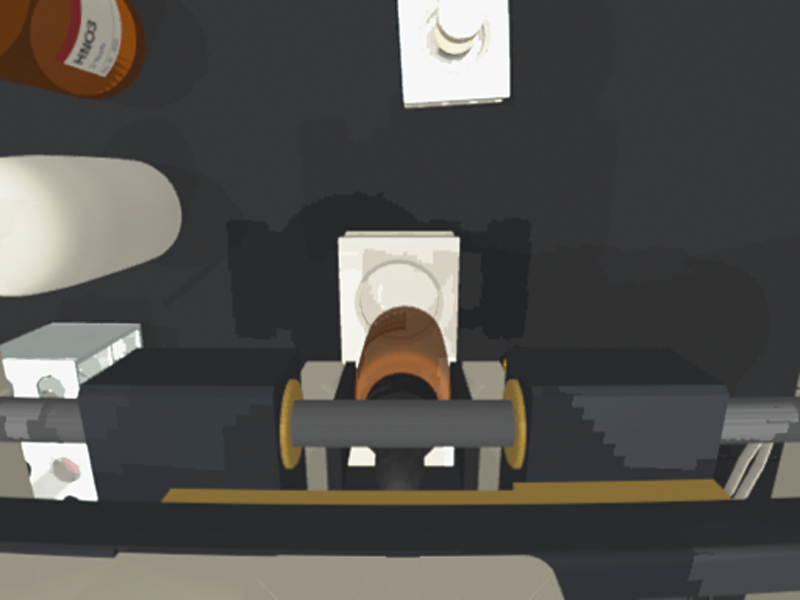

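```bash
python3 -c "
from h import *
for a in [(399,300,36),(338,237,36),(460,236,36),(181,215,0),(181,215,60),(142,340,0),(142,328,70),(100,500,0)]: print(a,px('w11',*a))
for a in [(195,100,0),(270,98,0),(195,100,70),(270,98,70),(200,68,110),(295,108,0),(290,108,40),(296,75,150)]: print(a,np.round(onz('top',*a),1))
"
```

```text
(399, 300, 36) [ 597.7 -101.2   36. ]
(338, 237, 36) [ 634.1 -135.3   36. ]
(460, 236, 36) [ 565.9 -140.2   36. ]
(181, 215, 0) [ 738.3 -138.9    0. ]
(181, 215, 60) [ 712.4 -144.8   60. ]
(142, 340, 0) [769.2 -53.7   0. ]
(142, 328, 70) [731.7 -85.9  70. ]
(100, 500, 0) [812.7  76.5   0. ]
(195, 100, 0) [763.2 148.4   0. ]
(270, 98, 0) [766.2 -74.4   0. ]
(195, 100, 70) [739.8 135.9  70. ]
(270, 98, 70) [742.6 -71.4  70. ]
(200, 68, 110) [814.8 116.2 110. ]
(295, 108, 0) [ 735.  -147.9    0. ]
(290, 108, 40) [ 722.8 -129.    40. ]
(296, 75, 150) [ 775.6 -135.2  150. ]
```

Request:
arm_command:
  moves: [0.005,-0.0017,0.001,0,0,0,1,0.02,-0.0017,0.001,0,0,0,1,0.04,-0.0017,0.001,0,0,0,1,0.06,-0.0017,0.001,0,0,0,1,0.075,-0.0017,0.001,0,0,0,1,0.086,-0.0017,0.001,0,0,0,1,0.095,-0.0017,0.001,0,0,0,1,0.101,-0.0017,0.001,0,0,0,1,0.105,-0.0017,0.001,0,0,0,1,0.1075,-0.0017,0.001,0,0,0,1]

```text
time: 21.55
tool_pos: [598.1, -99.8, 232.0]
eef_rot: [-0.484, 0.516, -0.483, -0.516]
contact_force: [-0.4, -0.3, -0.7]
gripper_width: 31.3
```

```bash
python3 -c "
from h import *
s=snap('w12');print(s['contact_force'])"
```

```text
21.55 [598.1 -99.8 232. ] yaw -176.3 w 31.3 q [ 0.16  0.41 -0.35  0.   -0.81 -0.09] tilt [ 0.  0. -1.]
[-0.43289258 -0.32187119 -0.7097748 ]
```

View pics/w12b.png

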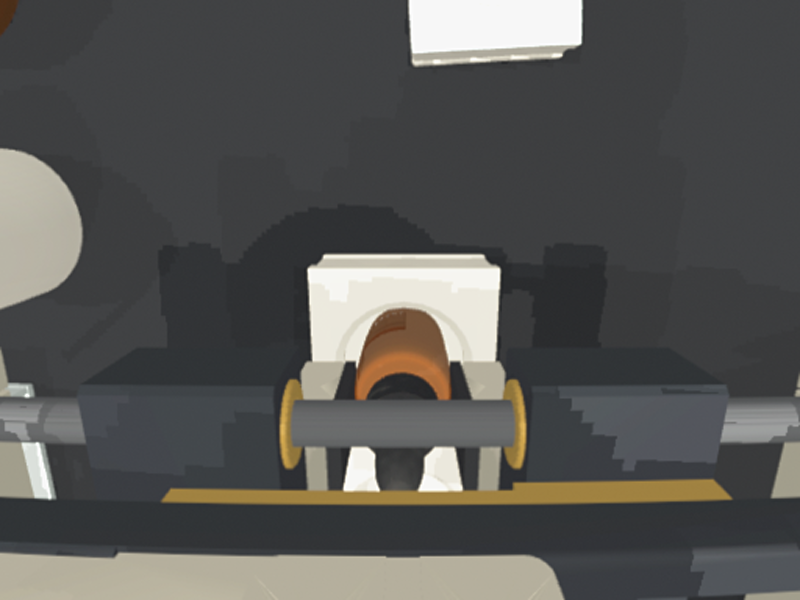

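Request:
arm_command:
  moves: [0.0005,0,0,0,0,0,0.4,0.0005,0,0,0,0,0,0,0.0005,0,0,0,0,0,-0.3,0.0005,0,0,0,0,0,-0.3,0.0005,0,0,0,0,0,-0.3,-0.02,0,0,0,0,0,-0.3,-0.05,0,0,0,0,0,-0.3,-0.09,0,0,0,0,0,-0.3,-0.12,0,0,0,0,0,-0.3,-0.12,0,0,0,0,0,-0.3]

```text
time: 22.85
tool_pos: [598.7, -99.9, 355.0]
eef_rot: [-0.485, 0.517, -0.482, -0.515]
contact_force: [-0.1, 0.0, 0.2]
gripper_width: 57.1
```

```bash
python3 -c "
from h import *
s=snap('w13');print(s['contact_force'])
s=arm.sense();print(s['tool_pos'])
for y0 in(145,): print(rel([421,195,360],184,cmd=(np.array([598,-99.9,352]),target(183.7))))
for a in [(192,216),(196,214)]: print(onz('top',*a,109),onz('top',*a,67))
t=cv2.imread('pics/top0.png'); cv2.imwrite('pics/ta.png',cv2.resize(t[195:235,170:240],None,fx=8,fy=8,interpolation=cv2.INTER_CUBIC))
for y in (130,137,142):
  print(y,[(proj('top',[421,y,z])-[170,195]+.5)*8 for z in (0,67,109)])
"
```

```text
22.85 [598.7 -99.9 355. ] yaw -176.3 w 57.1 q [ 0.16  0.28 -0.22  0.   -1.07 -0.09] tilt [ 0.005  0.    -1.   ]
[-0.14718406  0.04404608  0.17607451]
[598.08209219 -99.8334508  353.07837187]
[-0.008   0.1576  0.3057 -0.0052  0.      0.    ]
[421.0944034  135.16616404 109.        ] [420.84558715 142.96034697  67.        ]
[426.11466731 124.86047797 109.        ] [426.10054522 132.17287657  67.        ]
130 [array([250.32080131, 169.77710715]), array([218.43249618, 171.16693247]), array([196.03092187, 172.140821  ])]
137 [array([230.92537331, 169.96845018]), array([197.6705971 , 171.36866597]), array([174.31043316, 172.34957586])]
142 [array([217.07681947, 170.10408164]), array([182.84722564, 171.51155513]), array([158.80332702, 172.49735696])]
```

View pics/w13b.png

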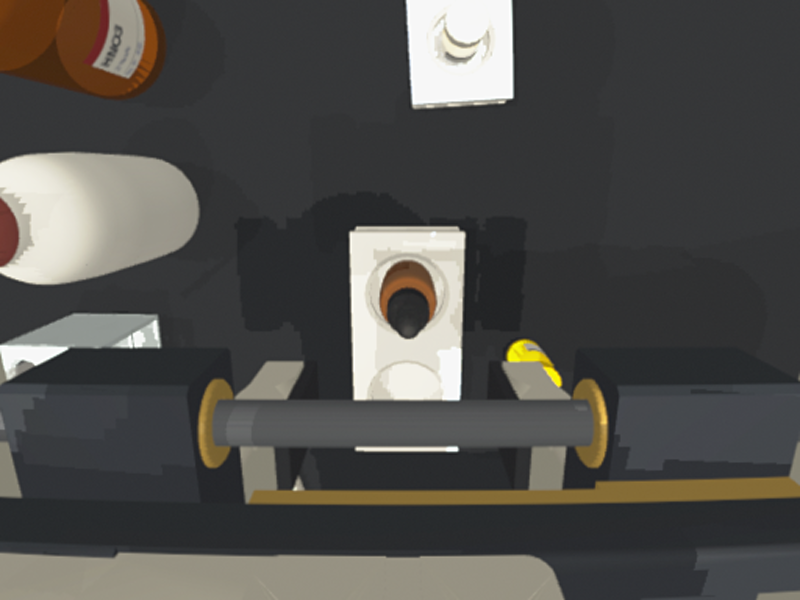

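View pics/ta.png

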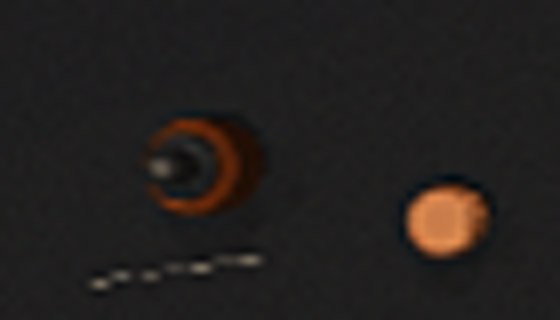

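Request:
arm_command:
  moves: [0,0.01,0.02,0,0,0,-0.3,0,0.03,0.055,0,0,0,-0.6,0,0.052,0.096,0,0,0,-1,0,0.074,0.137,0,0,0,-1,0,0.096,0.178,0,0,0,-1,0,0.118,0.219,0,0,0,-1,0,0.14,0.26,0,0,0,-1,0,0.152,0.28,0,0,0,-1,0,0.1576,0.2908,0,0,0,-1,0,0.1576,0.2908,0,0,0,-1]

```text
time: 24.15
tool_pos: [421.3, 180.5, 351.5]
eef_rot: [0.483, -0.516, 0.483, 0.516]
contact_force: [-0.1, -0.6, -0.4]
gripper_width: 87.7
```

Request:
arm_command:
  moves: [0,0,0,0,0,0,-1,0,0,0,0,0,0,-1]

```text
time: 24.4
tool_pos: [422.2, 179.5, 351.7]
eef_rot: [-0.484, 0.516, -0.484, -0.516]
contact_force: [0.2, 0.6, 1.4]
gripper_width: 87.8
```

```bash
python3 -c "
from h import *
s=snap('w14')
print(spotter.tip_of('dropper_a_mid','wrist'))
w=cv2.imread('pics/w14.png'); cv2.imwrite('pics/wa.png',cv2.resize(w[90:210,190:330],None,fx=5,fy=5,interpolation=cv2.INTER_CUBIC))
for y in (135,140,145):
  print(y,[ np.round((proj('wrist',[422,y,z],s)-[190,90]+.5)*5,1).tolist() for z in (0,54.5,67,109)])
"
```

```text
24.4 [422.2 179.5 351.7] yaw -176.4 w 87.8 q [ 0.83  0.04 -0.52 -0.   -1.01 -0.77] tilt [-0. -0. -1.]
[]
135 [[353.8, 241.9], [356.6, 265.6], [357.4, 272.4], [360.6, 300.6]]
140 [[352.2, 266.7], [354.6, 295.0], [355.3, 303.1], [358.2, 336.8]]
145 [[350.6, 291.3], [352.7, 324.2], [353.3, 333.7], [355.8, 372.7]]
```

View pics/w14b.png

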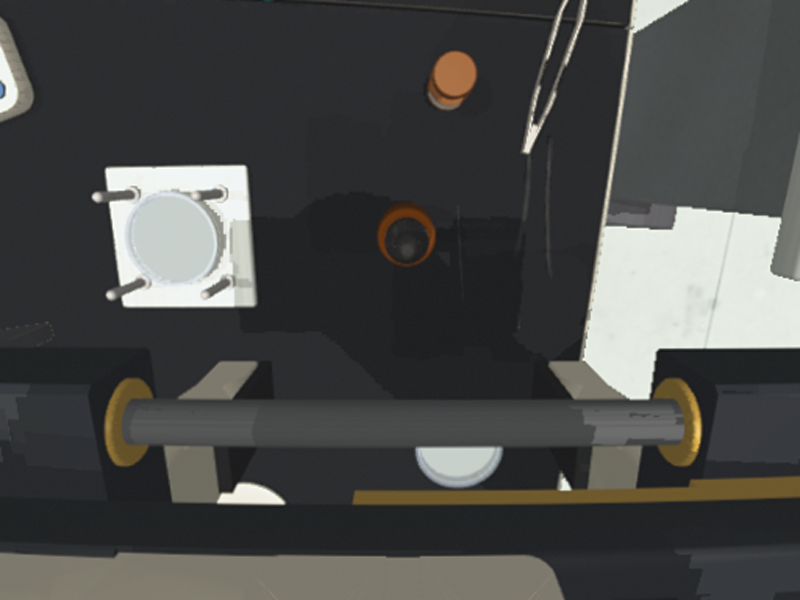

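View pics/wa.png

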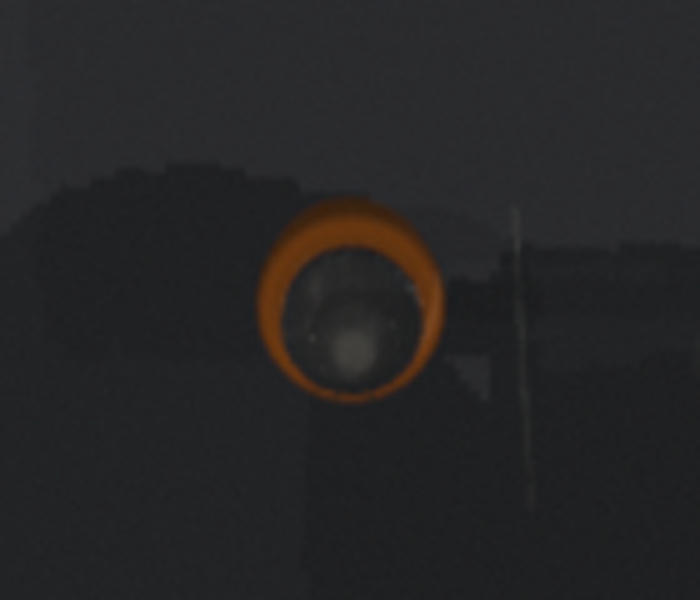

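Request:
arm_command:
  moves: [0,0.0018,-0.0385,0,0,0,-1,0.02,0.0018,-0.0385,0,0,0,-1,0.05,0.0018,-0.0385,0,0,0,-1,0.08,0.0018,-0.0385,0,0,0,-1,0.105,0.0018,-0.0385,0,0,0,-0.7,0.12,0.0018,-0.0385,0,0,0,-0.3,0.1252,0.0018,-0.0385,0,0,0,0,0.1252,0.0018,-0.0385,0,0,0,0.1,0.1252,0.0018,-0.0385,0,0,0,0.4,0.1252,0.0018,-0.0385,0,0,0,1]

```text
time: 25.75
tool_pos: [422.7, 141.7, 227.4]
eef_rot: [-0.484, 0.516, -0.483, -0.516]
contact_force: [0.6, 0.7, -0.8]
gripper_width: 33.4
```

Request:
arm_command:
  moves: [0,0,0,0,0,0,1,0,0,0,0,0,0,1,0,0,0,0,0,0,1,0,0,0,0,0,0,1]

```text
time: 26.25
tool_pos: [422.7, 141.7, 227.3]
eef_rot: [-0.484, 0.516, -0.483, -0.516]
contact_force: [-2.4, -0.2, 6.3]
gripper_width: 30.0
```

```bash
python3 -c "
from h import *
s=snap('w15');print(s['contact_force'])
print('kept',px('w14',174,238,20))
for a in [(106,168,6),(248,166,6),(257,306,6),(123,307,6),(98,197,48),(197,195,48),(113,295,48),(209,293,48)]: print(a,px('w14',*a))
print(rel([593.3,-33,345],183.7,cmd=(s['tool_pos'],rot(s))))"
```

```text
26.25 [422.7 141.7 227.3] yaw -176.3 w 30.0 q [ 0.77  0.19 -0.71  0.   -0.67 -0.7 ] tilt [ 0.001  0.    -1.   ]
[-2.41788075 -0.17651652  6.27032659]
kept [566.3 155.8  20. ]
(106, 168, 6) [615.1 115.5   6. ]
(248, 166, 6) [523.5 109.8   6. ]
(257, 306, 6) [518.3 200.2   6. ]
(123, 307, 6) [610.4 206.7   6. ]
(98, 197, 48) [596.6 131.   48. ]
(197, 195, 48) [539.6 127.1  48. ]
(113, 295, 48) [592.2 187.4  48. ]
(209, 293, 48) [534.5 182.6  48. ]
[-0.1177 -0.1589 -0.1854  0.0006  0.0004  0.0007]
```

View pics/w15b.png

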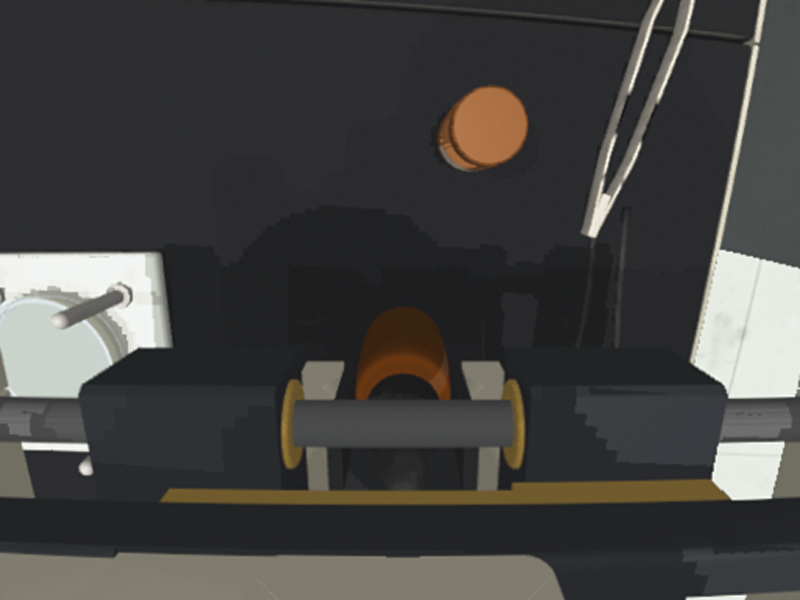

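Request:
arm_command:
  moves: [-0.03,0,0,0,0,0,1,-0.07,0,0,0,0,0,1,-0.1,-0.006,-0.007,0,0,0,1,-0.1177,-0.025,-0.03,0,0,0,1,-0.1177,-0.053,-0.062,0,0,0,1,-0.1177,-0.082,-0.096,0,0,0,1,-0.1177,-0.11,-0.129,0,0,0,1,-0.1177,-0.134,-0.157,0,0,0,1,-0.1177,-0.15,-0.175,0,0,0,1,-0.1177,-0.1589,-0.1854,0,0,0,1]

```text
time: 27.55
tool_pos: [593.7, -34.0, 343.8]
eef_rot: [0.484, -0.515, 0.484, 0.516]
contact_force: [-0.0, -0.6, -1.0]
gripper_width: 30.7
```

Request:
arm_command:
  moves: [0,0,0,0,0,0,1,0,0,0,0,0,0,1,0,0,0,0,0,0,1]

```text
time: 27.92
tool_pos: [592.7, -32.5, 344.7]
eef_rot: [-0.483, 0.516, -0.483, -0.516]
contact_force: [0.8, 0.3, -0.0]
gripper_width: 30.8
```

```bash
python3 -c "
from h import *
s=snap('w16');print(s['contact_force'])
print(rel([593.2,-33.,232.8],183.7,cmd=(s['tool_pos'],rot(s))))"
```

```text
27.925 [592.7 -32.5 344.7] yaw -176.2 w 30.8 q [ 0.27  0.27 -0.26 -0.   -1.04 -0.21] tilt [ 0.  0. -1.]
[ 0.84350925  0.32978108 -0.0202378 ]
[ 0.1119 -0.0004 -0.0005  0.0012  0.0002  0.0003]
```

View pics/w16b.png

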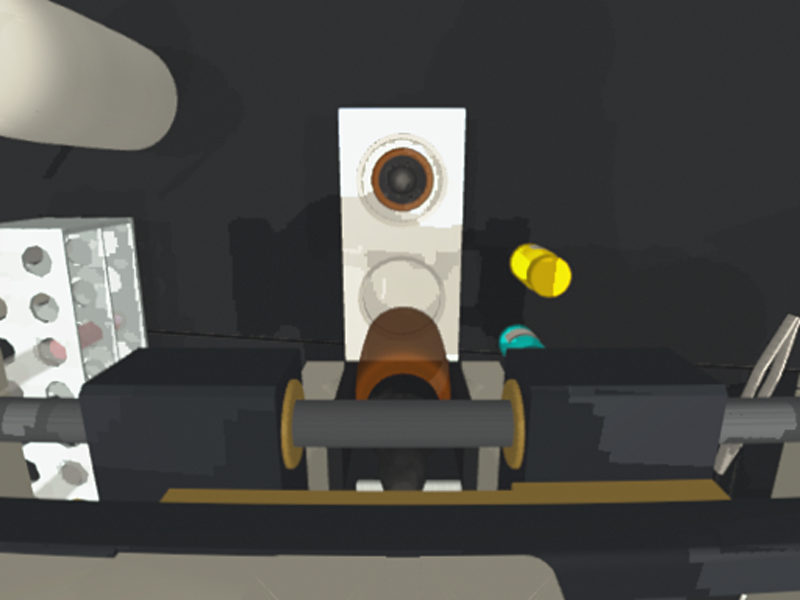

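```bash
python3 -c "
from h import *
print(px('w16',402,297,36),px('w16',402,180,109))"
```

```text
[593.1 -32.7  36. ] [597.4 -99.8 109. ]
```

Request:
arm_command:
  moves: [0.005,-0.0004,-0.0002,0,0,0,1,0.02,-0.0004,-0.0002,0,0,0,1,0.04,-0.0004,-0.0002,0,0,0,1,0.06,-0.0004,-0.0002,0,0,0,1,0.077,-0.0004,-0.0002,0,0,0,1,0.09,-0.0004,-0.0002,0,0,0,1,0.1,-0.0004,-0.0002,0,0,0,1,0.106,-0.0004,-0.0002,0,0,0,1,0.11,-0.0004,-0.0002,0,0,0,1,0.112,-0.0004,-0.0002,0,0,0,1]

```text
time: 29.22
tool_pos: [593.7, -33.3, 232.6]
eef_rot: [-0.484, 0.516, -0.483, -0.516]
contact_force: [0.1, -0.3, -0.9]
gripper_width: 30.2
```

```bash
python3 -c "
from h import *
s=snap('w17');print(s['contact_force'])"
```

```text
29.225 [593.7 -33.3 232.6] yaw -176.3 w 30.2 q [ 0.27  0.39 -0.38  0.   -0.8  -0.21] tilt [ 0.  0. -1.]
[ 0.05111934 -0.34152719 -0.88562972]
```

View pics/w17b.png

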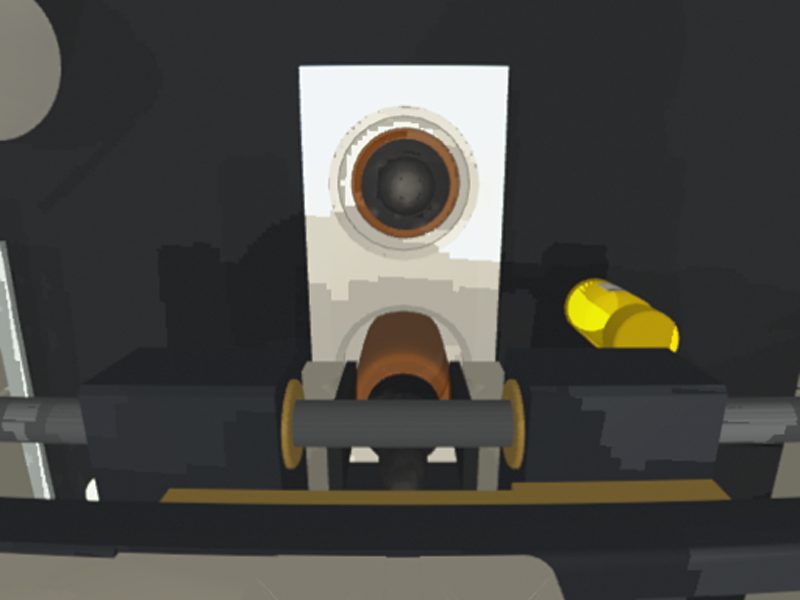

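Request:
arm_command:
  moves: [0.0005,0,0,0,0,0,0.4,0.0005,0,0,0,0,0,0,0.0005,0,0,0,0,0,-0.3,0.0005,0,0,0,0,0,-0.3,0.0005,0,0,0,0,0,-0.3,-0.02,0,0,0,0,0,-0.3,-0.05,0,0,0,0,0,-0.3,-0.09,0,0,0,0,0,-0.3,-0.12,0,0,0,0,0,-0.3,-0.12,0,0,0,0,0,-0.3]

```text
time: 30.52
tool_pos: [594.2, -33.3, 355.4]
eef_rot: [-0.485, 0.517, -0.482, -0.515]
contact_force: [-0.2, 0.3, -1.0]
gripper_width: 57.1
```

Request:
arm_command:
  moves: [0,0.015,0.025,0,0,0,-0.3,0,0.038,0.065,0,0,0,-0.6,0,0.063,0.108,0,0,0,-1,0,0.088,0.151,0,0,0,-1,0.01,0.113,0.194,0,0,0,-1,0.02,0.138,0.237,0,0,0,-1,0.022,0.163,0.28,0,0,0,-1,0.022,0.185,0.318,0,0,0,-1,0.022,0.1973,0.3387,0,0,0,-1,0.022,0.1973,0.3387,0,0,0,-1]

```text
time: 31.78
tool_pos: [373.8, 292.9, 329.8]
eef_rot: [-0.483, 0.517, -0.483, -0.517]
contact_force: [-0.2, -0.1, 0.4]
gripper_width: 87.4
```

Request:
arm_command:
  moves: [0,0,0,0,0,0,-1,0,0,0,0,0,0,-1]

```text
time: 32.02
tool_pos: [375.0, 291.2, 330.2]
eef_rot: [-0.484, 0.516, -0.484, -0.516]
contact_force: [-0.3, 0.0, -0.4]
gripper_width: 87.6
```

```bash
python3 -c "
from h import *
s=snap('w18')
print(spotter.tip_of('dish_mid','wrist'))
im=cams.get_image('top');cv2.imwrite('pics/t18.png',cv2.resize(im[130:260,115:405],(783,351),interpolation=cv2.INTER_CUBIC))
"
```

```text
32.025 [375.  291.2 330.2] yaw -176.3 w 87.6 q [ 1.08  0.09 -0.52 -0.   -0.96 -1.01] tilt [-0.    -0.001 -1.   ]
[{'centre': [188.8, 256.8], 'confidence': 0.66}, {'centre': [28.2, 40.0], 'confidence': 0.47}]
```

View pics/w18b.png

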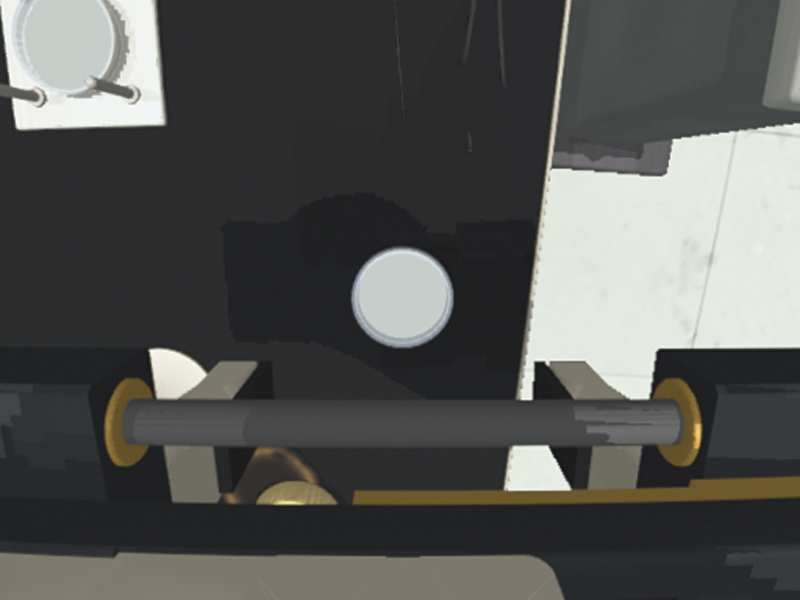

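View pics/t18.png

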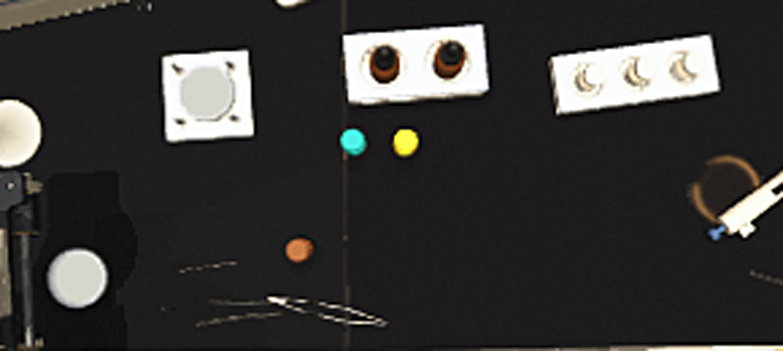

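```bash
python3 -c "
from h import *
print(px('w18',402.5,297,14),px('w18',402.5,297,8))
for a in [(210,380,0),(150,350,0),(320,480,0),(255,490,30)]: print(a,px('w18',*a))
for a in [(118,180,0),(131,180,0),(118,193,0),(118,180,80),(86,211,25)]: print(a,np.round(onz('top',*a),1))
"
```

```text
[374.8 292.5  14. ] [374.8 294.    8. ]
(210, 380, 0) [499.  360.6   0. ]
(150, 350, 0) [538.5 342.1   0. ]
(320, 480, 0) [424.2 431.6   0. ]
(255, 490, 30) [461.6 421.9  30. ]
(118, 180, 0) [527.2 373.8   0. ]
(131, 180, 0) [526.7 335.1   0. ]
(118, 193, 0) [489.1 373.    0. ]
(118, 180, 80) [519.2 341.6  80. ]
(86, 211, 25) [437.1 455.4  25. ]
```

Request:
arm_command:
  moves: [0.03,0,0.0014,0,0,0,-1,0.07,0,0.0014,0,0,0,-1,0.105,0,0.0014,0,0,0,-1,0.128,0,0.0014,0,0,0,-1,0.142,0,0.0014,0,0,0,-1,0.1482,0,0.0014,0,0,0,-1,0.1482,0,0.0014,0,0,0,-1]
  newtons: 15

```text
time: 33.05
tool_pos: [374.8, 293.4, 182.4]
eef_rot: [-0.484, 0.516, -0.483, -0.516]
contact_force: [-0.1, 0.0, 0.7]
gripper_width: 88.0
```

```bash
python3 -c "
from h import *
s=snap('w19');print(s['contact_force'])"
```

```text
33.05 [374.8 293.4 182.4] yaw -176.3 w 88.0 q [ 1.08  0.31 -0.69  0.   -0.57 -1.01] tilt [ 0.  0. -1.]
[-0.06488866  0.01856177  0.65155713]
```

View pics/w19b.png

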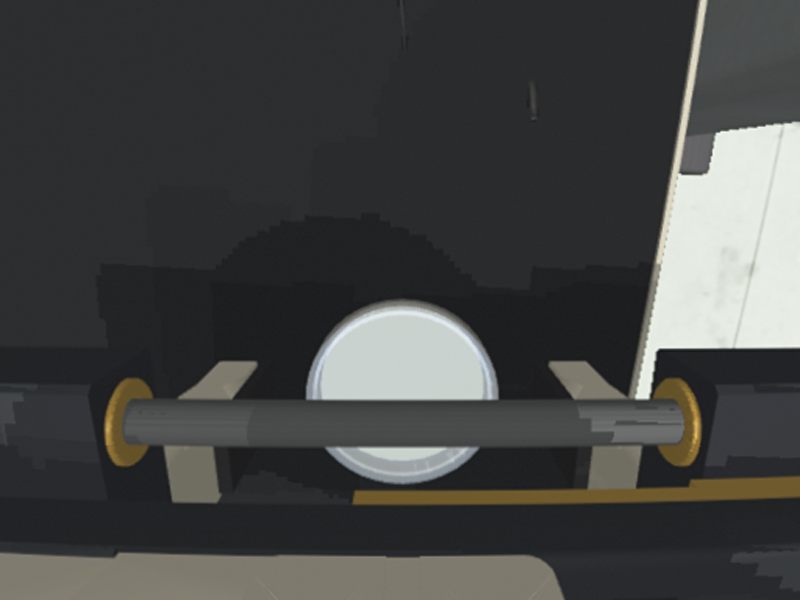

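Request:
arm_command:
  moves: [0,0,0,0,0,0,-0.6,0,0,0,0,0,0,-0.45,0,0,0,0,0,0,-0.3,0,0,0,0,0,0,0,0,0,0,0,0,0,1,0,0,0,0,0,0,1,0,0,0,0,0,0,1]

```text
time: 33.98
tool_pos: [374.6, 293.4, 182.4]
eef_rot: [0.484, -0.516, 0.483, 0.516]
contact_force: [-1.8, -0.5, 5.4]
gripper_width: 56.9
```

```bash
python3 -c "
from h import *
s=snap('w20');print(s['contact_force'])
print(px('w19',402,391,14),px('w19',402,391,10))
print(rel([566.6,157,300],183.6,cmd=(s['tool_pos'],rot(s))))"
```

```text
33.975 [374.6 293.4 182.4] yaw -176.3 w 56.9 q [ 1.08  0.31 -0.69  0.   -0.57 -1.01] tilt [ 0.  0. -1.]
[-1.82749846 -0.52799468  5.41238473]
[375.1 290.6  14. ] [375.  292.4  10. ]
[-1.176e-01 -1.827e-01 -1.485e-01  2.200e-03  2.000e-04  1.000e-04]
```

View pics/w20b.png

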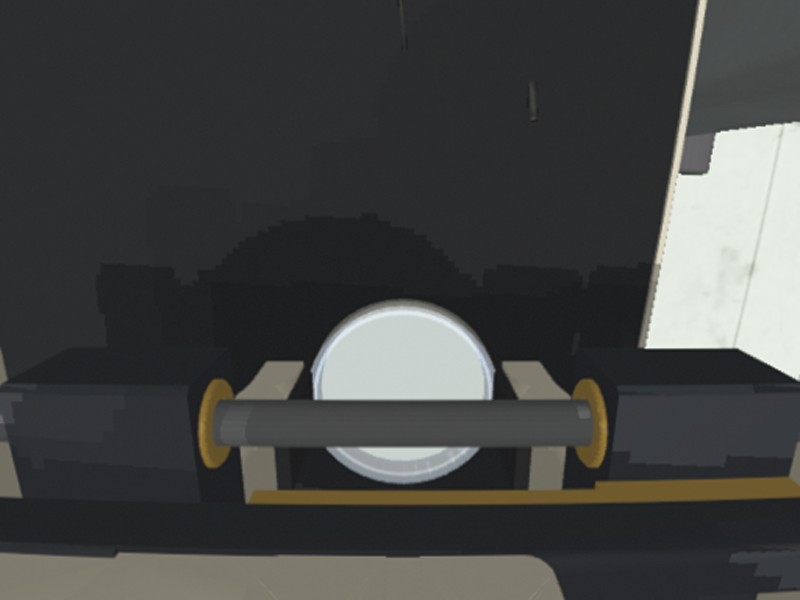

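Request:
arm_command:
  moves: [-0.03,0,0,0,0,0,1,-0.07,0,0,0,0,0,1,-0.1,-0.01,-0.008,0,0,0,1,-0.1176,-0.035,-0.028,0,0,0,1,-0.1176,-0.07,-0.057,0,0,0,1,-0.1176,-0.105,-0.085,0,0,0,1,-0.1176,-0.14,-0.114,0,0,0,1,-0.1176,-0.165,-0.134,0,0,0,1,-0.1176,-0.178,-0.1445,0.002,0,0,1,-0.1176,-0.1827,-0.1485,0.002,0,0,1]

```text
time: 35.28
tool_pos: [566.8, 156.5, 299.3]
eef_rot: [0.484, -0.515, 0.485, 0.515]
contact_force: [-1.2, -0.1, -0.6]
gripper_width: 56.9
```

Request:
arm_command:
  moves: [0,0,0,0,0,0,1,0,0,0,0,0,0,1,0,0,0,0,0,0,1]

```text
time: 35.65
tool_pos: [566.1, 157.5, 300.1]
eef_rot: [-0.484, 0.516, -0.484, -0.516]
contact_force: [-0.5, 0.0, 0.1]
gripper_width: 56.8
```

```bash
python3 -c "
from h import *
s=snap('w21');print(s['contact_force'])
im=cams.get_image('side');cv2.imwrite('pics/s21.png',cv2.resize(im[100:260,200:360],None,fx=4,fy=3.6))"
```

```text
35.65 [566.1 157.5 300.1] yaw -176.3 w 56.8 q [ 0.6   0.3  -0.32 -0.   -0.94 -0.54] tilt [ 0.  0. -1.]
[-0.46795334  0.01171019  0.14990975]
```

View pics/w21b.png

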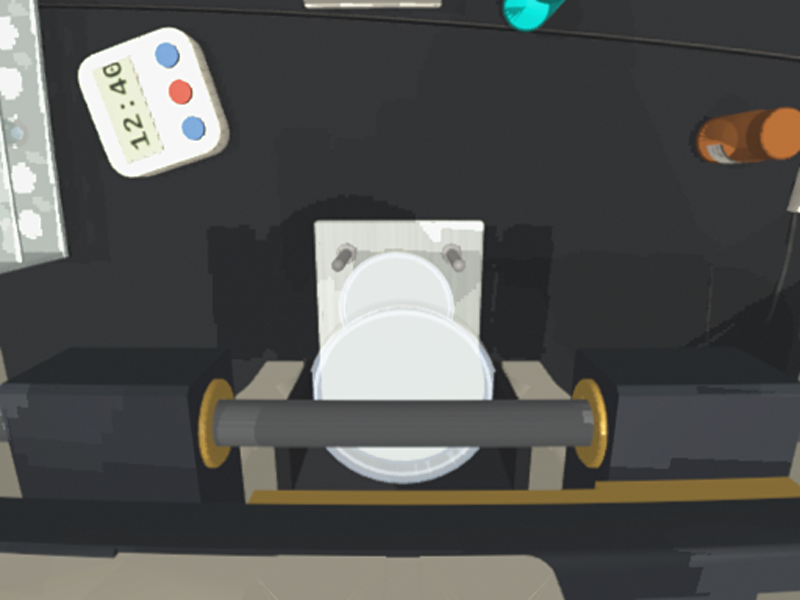

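View pics/s21.png

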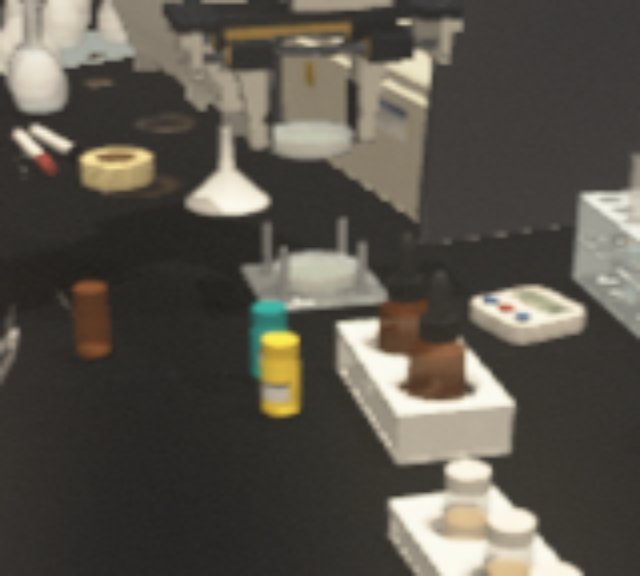

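```bash
python3 -c "
from h import *
for a in [(315,221,6),(484,221,6),(347,248,6),(449,248,6),(338,265,47),(458,265,47)]: print(a,px('w21',*a))
im=cv2.imread('pics/w21.png');cv2.imwrite('pics/c21.png',cv2.resize(im[135:260,190:325],None,fx=5.5,fy=4.6,interpolation=cv2.INTER_CUBIC))
s=pickle.load(open('w21.pkl','rb'))
a=np.radians(3.6);c=np.array([566.6,157.]);X=np.array([np.cos(a),np.sin(a)]);Y=np.array([-X[1],X[0]])
for sx in(1,-1):
  P=c+sx*28.5*X-28.5*Y
  for z in(6,48): print(sx,z,((proj('wrist',[*P,z],s)-[190,135]+.5)*[5.5,4.6]).round(1))
for P in (c+46*X-46*Y,c-46*X-46*Y): print(((proj('wrist',[*P,6],s)-[190,135]+.5)*[5.5,4.6]).round(1))
P=c-31*Y;print('kept top rim',((proj('wrist',[*P,20],s)-[190,135]+.5)*[5.5,4.6]).round(1))
for dy in(-1.,0):
 P=s['tool_pos'][:2]+[0,dy]-31*Y;print('held rim',((proj('wrist',[*P,300.1-182.4+13],s)-[190,135]+.5)*[5.5,4.6]).round(1))
"
```

```text
(315, 221, 6) [616.1 114.9   6. ]
(484, 221, 6) [525.3 109.1   6. ]
(347, 248, 6) [598.3 128.4   6. ]
(449, 248, 6) [542.9 124.9   6. ]
(338, 265, 47) [598.  130.7  47. ]
(458, 265, 47) [542.1 127.2  47. ]
1 6 [187.2 121.5]
1 48 [154.8 159.8]
-1 6 [555.  121.9]
-1 48 [586.3 160.2]
[70.1 26.4]
[672.3  26.9]
kept top rim [371.  118.9]
held rim [374.9 266.4]
held rim [374.1 275.8]
```

View pics/c21.png

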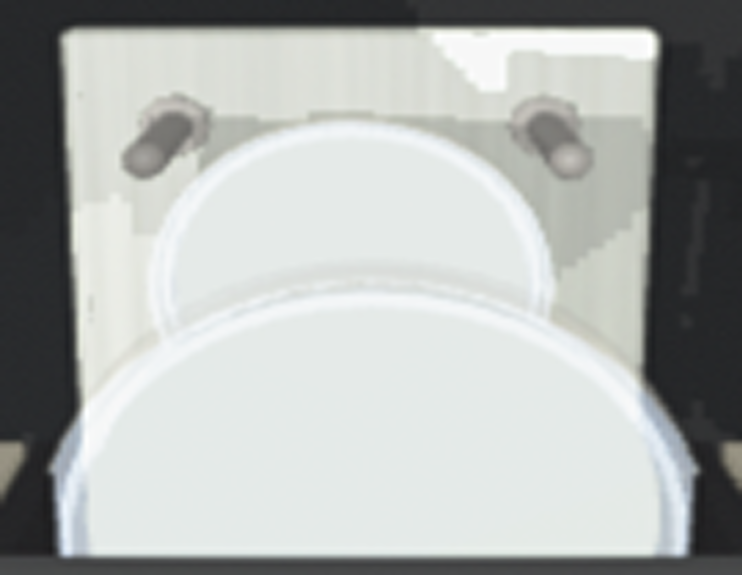

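Request:
arm_command:
  moves: [0.015,-0.001,0,0,0,0,1,0.035,-0.0028,-0.0003,0,0,0,1,0.052,-0.0028,-0.0003,0,0,0,1,0.06,-0.0028,-0.0003,0,0,0,1,0.06,-0.0028,-0.0003,0,0,0,1,0.06,-0.0028,-0.0003,0,0,0,1]

```text
time: 36.5
tool_pos: [569.7, 157.0, 240.4]
eef_rot: [-0.484, 0.516, -0.484, -0.515]
contact_force: [0.5, 0.6, -0.1]
gripper_width: 56.5
```

```bash
python3 -c "
from h import *
s=snap('w22');print(s['contact_force'])
im=cv2.imread('pics/w22.png');cv2.imwrite('pics/c22.png',cv2.resize(im[150:265,180:335],None,fx=5,fy=5,interpolation=cv2.INTER_CUBIC))
f=lambda P,z:((proj('wrist',[*P,z],s)-[180,150]+.5)*5).round(1)
a=np.radians(3.6);c=np.array([568.5,157.4]);X=np.array([np.cos(a),np.sin(a)]);Y=np.array([-X[1],X[0]])
for sx in(1,-1):
  P=c+sx*28.5*X-28.5*Y
  for z in(6,48): print('rod',sx,z,f(P,z))
for z in (19.,): print('kept rim',f(c-31*Y,z),f(c-31*X-22*Y,z))
P=s['tool_pos'][:2];h=s['tool_pos'][2]-182.4
print('held',f(P-31*Y,h+13),f(P-31*X,h+10),f(P+31*X,h+10))
im=cams.get_image('side');cv2.imwrite('pics/s22.png',cv2.resize(im[110:200,230:340],None,fx=6,fy=6,interpolation=cv2.INTER_CUBIC))"
```

```text
36.5 [569.7 157.  240.4] yaw -176.4 w 56.5 q [ 0.6   0.38 -0.38  0.   -0.81 -0.54] tilt [ 0.001  0.    -1.   ]
[ 0.51680346  0.56966932 -0.12088739]
rod 1 6 [187.9 128.4]
rod 1 48 [141.3 199.9]
rod -1 6 [610.7 128.6]
rod -1 48 [661.  200.1]
kept rim [399.9 128.1] [641.8 197.5]
held [390.8 224.6] [693.5 511.3] [ 88. 511.]
```

View pics/c22.png

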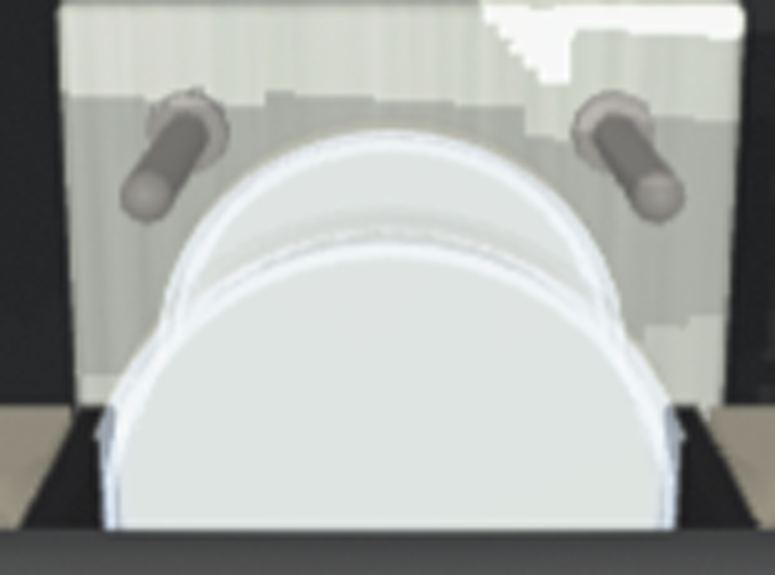

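View pics/s22.png

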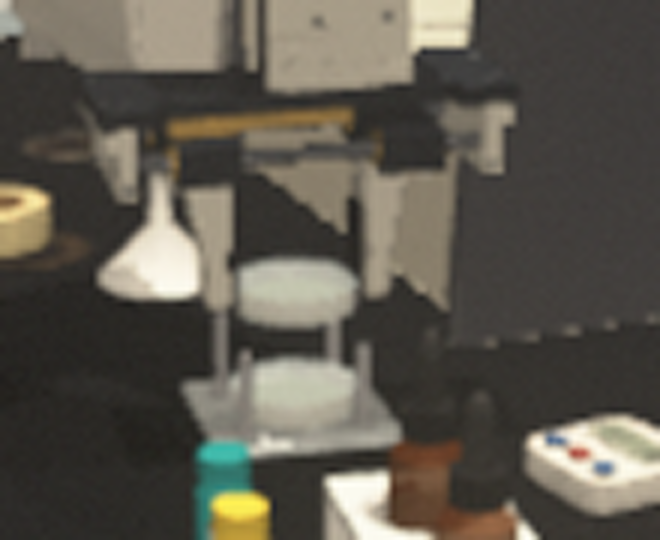

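Request:
arm_command:
  moves: [0.005,0,0,0,0,0,1,0.012,0,0,0,0,0,1,0.019,0,0,0,0,0,1,0.025,0,0,0,0,0,1,0.03,0,0,0,0,0,1,0.034,0,0,0,0,0,1,0.036,0,0,0,0,0,1,0.037,0,0,0,0,0,1,0.037,0,0,0,0,0,1]

```text
time: 37.72
tool_pos: [569.4, 156.8, 203.0]
eef_rot: [-0.484, 0.516, -0.484, -0.515]
contact_force: [-0.6, -0.7, -1.1]
gripper_width: 57.0
```

```bash
python3 -c "
from h import *
s=snap('w23');print(s['contact_force'])
im=cv2.imread('pics/w23.png');cv2.imwrite('pics/c23.png',cv2.resize(im[150:265,180:335],None,fx=5,fy=5,interpolation=cv2.INTER_CUBIC))
im=cams.get_image('side');cv2.imwrite('pics/s23.png',cv2.resize(im[110:200,230:340],None,fx=6,fy=6,interpolation=cv2.INTER_CUBIC))"
```

```text
37.725 [569.4 156.8 203. ] yaw -176.4 w 57.0 q [ 0.6   0.42 -0.41  0.   -0.73 -0.54] tilt [ 0.  0. -1.]
[-0.63237846 -0.67140454 -1.0562844 ]
```

View pics/c23.png

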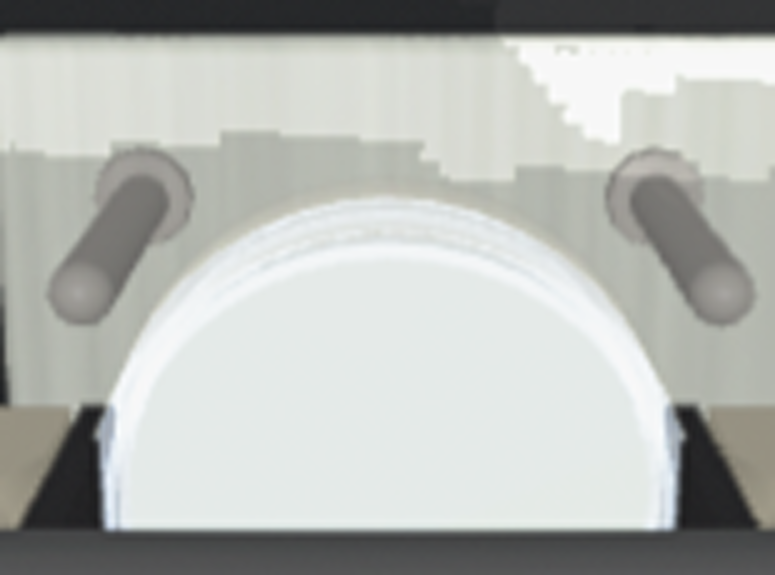

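View pics/s23.png

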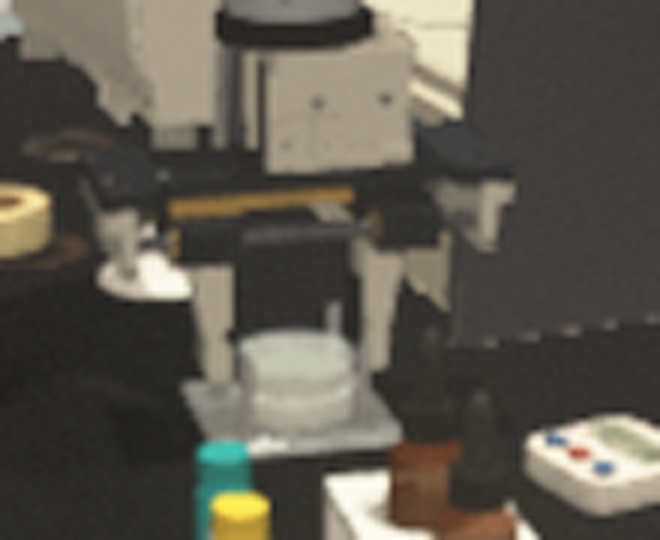

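Request:
arm_command:
  moves: [0.001,0,0,0,0,0,1,0.002,0,0,0,0,0,1,0.0025,0,0,0,0,0,1,0.0025,0,0,0,0,0,1]

```text
time: 38.33
tool_pos: [569.4, 156.8, 200.5]
eef_rot: [-0.484, 0.515, -0.484, -0.515]
contact_force: [-1.7, 0.6, 2.8]
gripper_width: 57.1
```

Request:
arm_command:
  moves: [0.0003,0,0,0,0,0,-0.3,0.0003,0,0,0,0,0,-0.5,0.0003,0,0,0,0,0,-0.7,0.0003,0,0,0,0,0,-0.7,0.0003,0,0,0,0,0,-0.7]

```text
time: 38.95
tool_pos: [569.4, 156.8, 200.0]
eef_rot: [0.484, -0.515, 0.484, 0.515]
contact_force: [-0.1, -0.5, 0.0]
gripper_width: 74.5
```

```bash
python3 -c "
from h import *
s=snap('w24');print(s['contact_force'])
im=cv2.imread('pics/w24.png');cv2.imwrite('pics/c24.png',cv2.resize(im[150:265,180:335],None,fx=5,fy=5,interpolation=cv2.INTER_CUBIC))"
```

```text
38.95 [569.4 156.8 200. ] yaw -176.4 w 74.5 q [ 0.6   0.43 -0.41 -0.   -0.73 -0.54] tilt [-0. -0. -1.]
[-0.12271501 -0.54404289  0.03190682]
```

View pics/c24.png

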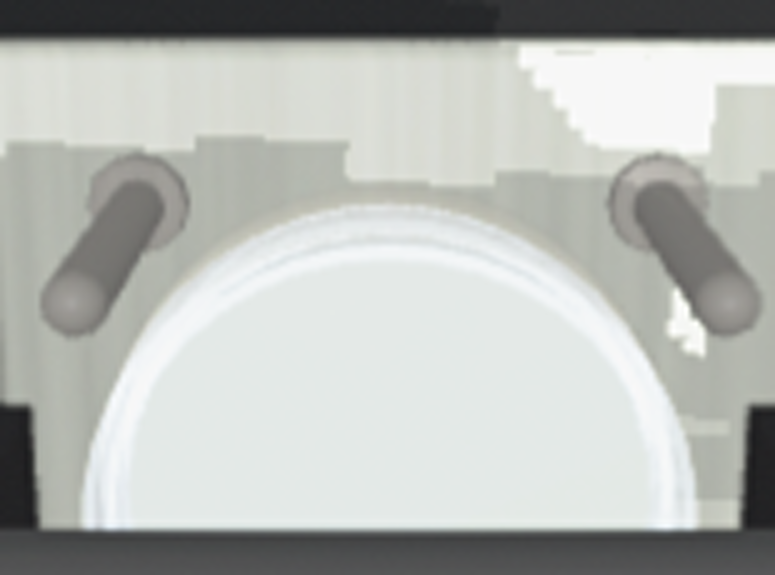

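Dish released and lying on the stack. Raise straight up and then back off for final views.

Request:
arm_command:
  moves: [-0.01,0,0,0,0,0,-0.7,-0.03,0,0,0,0,0,-0.7,-0.07,0,0,0,0,0,-0.7,-0.12,0,0,0,0,0,-0.7,-0.16,0,0,0,0,0,-0.7,-0.16,0.03,0.03,0,0,0,-0.7,-0.16,0.07,0.06,0,0,0,-0.7,-0.16,0.1,0.08,0,0,0,-0.7,-0.16,0.1,0.08,0,0,0,-0.7,-0.16,0.1,0.08,0,0,0,-0.7]

```text
time: 40.25
tool_pos: [464.7, 230.5, 360.8]
eef_rot: [-0.484, 0.516, -0.483, -0.516]
contact_force: [0.6, 0.4, -0.3]
gripper_width: 74.4
```

```bash
python3 -c "
from h import *
s=snap('w25');print(s['contact_force'])
im=cams.get_image('side');cv2.imwrite('pics/s25.png',cv2.resize(im[140:310,180:380],None,fx=3.5,fy=3.5,interpolation=cv2.INTER_CUBIC))
im=cams.get_image('top');cv2.imwrite('pics/t25.png',cv2.resize(im[130:260,115:405],(783,351),interpolation=cv2.INTER_CUBIC))
"
```

```text
40.25 [464.7 230.5 360.8] yaw -176.4 w 74.4 q [ 0.84  0.14 -0.39  0.   -1.04 -0.78] tilt [ 0.001  0.001 -1.   ]
[ 0.58842101  0.41404025 -0.25547893]
```

View pics/s25.png

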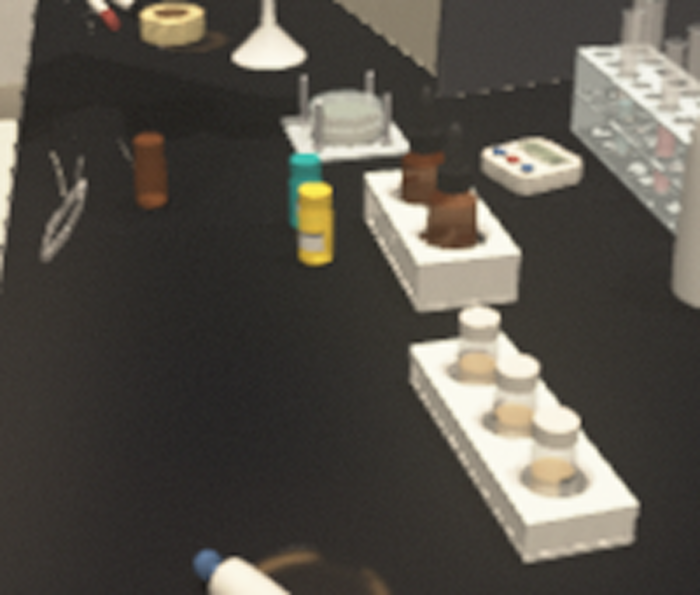

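View pics/t25.png

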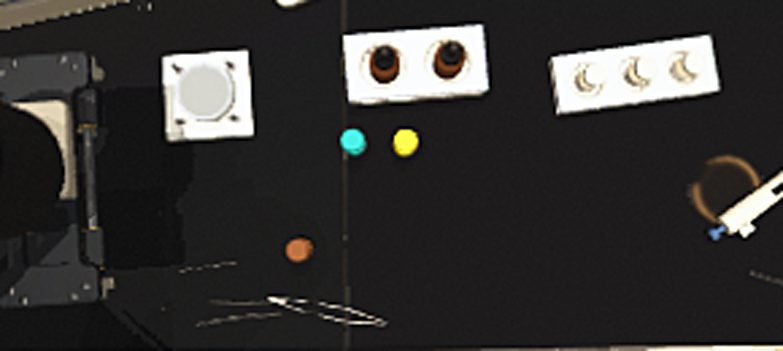

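View pics/w25b.png

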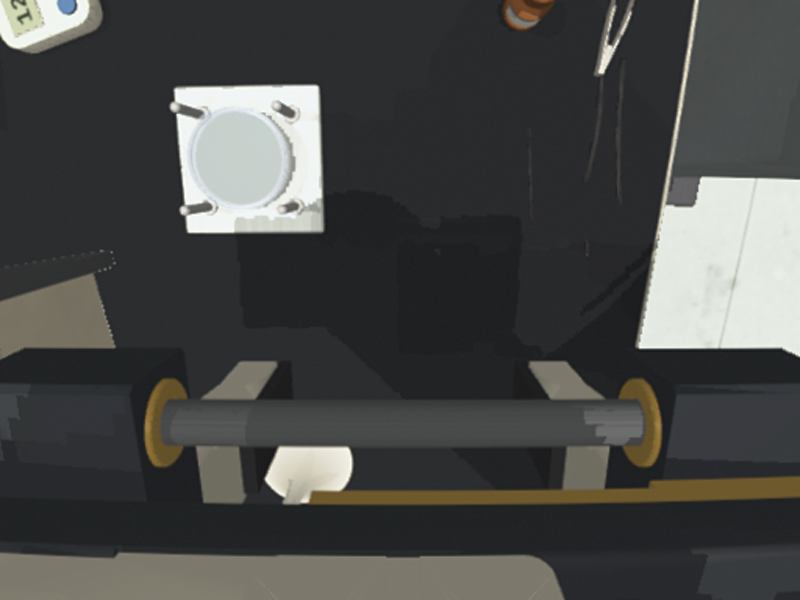

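```bash
python3 -c "
from h import *
im=cams.get_image('side');cv2.imwrite('pics/s26.png',cv2.resize(im[150:195,250:310],None,fx=10,fy=10,interpolation=cv2.INTER_CUBIC))"
```

```text
(no output)
```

View pics/s26.png

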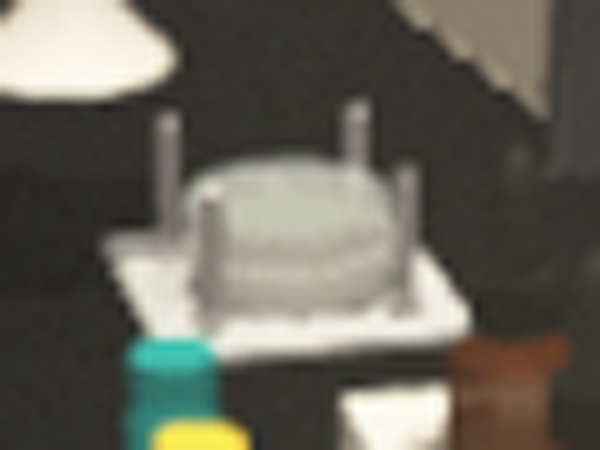

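The dish lies level on the other inside the four rods. Handing in.

```bash
python3 -c "
from bench import finish_job
print(finish_job())"
```

```text
the job is handed in; nothing more can be done
None
```

The ware is put away and the job is handed in, after about 40 s of the 125 s allowed. I worked in the order asked: two vials, two dropper bottles, then the Petri dish.

- **Vials:** Both loose white-capped vials stand in the two empty wells of the vial rack. The vial that was already there is still in its end well. I left the brown, turquoise and yellow look-alikes standing where they were.
- **Dropper bottles:** Both stand upright in the dropper-bottle rack.
- **Petri dish:** It lies level on the dish already in the holder, inside all four rods. The contact force was about 3 N just before release.

**Last checks:** the final side, top and wrist pictures show everything upright and in place, nothing knocked over, and the gripper clear of everything.

**Disagreements:**
- My first position for one dropper bottle was about 5 mm off. I corrected it from a closer wrist view before gripping.
- The holder and its dish measured 2–3 mm apart from different views. I aligned the loose dish to the close-up view.
- The networks missed some of the things I asked for, including one dropper bottle in a wrist view. I measured those from the pictures instead.

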